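# Stand up the toppled charm-setting blocks and drive their pins home with the mallet

## Robot

A 6-joint arm with a two-finger parallel gripper is mounted at the origin on the work surface. World frame = base frame: x ahead of the robot, y to its left, z up, the work surface at z = 0. Lengths are in m, angles in rad, forces in N, time in s.
With the tool pointing down it reaches from about 0.375 to 0.9 m from the base axis. Payload 3.1 kg.
Tool frame: the origin (TCP) lies on the centre line of the jaws, within the pads' length; the fingertips stand 19 mm ahead of it and the grasp point (between the pads) is the TCP; z points along the fingers, y is the line along which they close (so a half turn about z gives the same grasp; the last joint's range is limited). The gripper opens to 85 mm and grips with 20 to 120 N. Pads are 22 mm wide; open, the fingers measure 114 mm over their backs; the gripper's body (76 mm by 85 mm) begins 54 mm behind the grasp point. The pads swing forward as they close: fully open they stand 13 mm farther back than shut.
Start: joints at [0.956, 0.527, 1.433, -0, 1.181, -0.178], TCP at [0.264, 0.566, 0.25] pointing down, gripper open.
Joint ranges: [-3.08, 3.08], [-0.75, 2.2], [0.22, 2.44], [-1.43, 4.57], [0, 2.65], [-2.85, 2.85]. Speed limits (rad/s): [2.79, 2.79, 3.14, 3.14, 3.14, 3.14].

## Interface

Orientations are given as a unit quaternion [x, y, z, w].
In Python, from station import manip, cams, sign_off gives the robot as it stands.
- The arm moves only by the tool carry_out, never from a script. Its argument "targets" is a list that holds one entry, the list of rows, each a list of 7 numbers: the shift along the tool's x, y, z in cm, then the turn, a rotation vector about the tool's x, y, z in degrees, then the finger opening in cm, from 0 to 8.54. A call has 1 to 12 rows; each row is the pose to reach, as a shift and turn from the pose commanded when the call began, along the tool's axes at that moment; what a row does not reach only later rows make up. A row lasts 1/12 s, in which the tool goes at most 41.7 mm and 7.16 degrees, less where a joint would pass 70% of its speed; a pose out of reach is approached as far as the arm can. A call with a gripper value outside its range is refused whole. The fingers move at their own pace and stop on an object; "force" is the grip in N (left out, the last holds). Time passes only in rows, so rows that repeat a pose let the fingers close. It gives the time, the measured TCP pose, the force, the opening and the grip force at its end, in the units of the state.
- manip.sense(): the state, without advancing time (a new reading comes with each control period).
- cams.snapshot(name): name is "scene" or "top" or "wrist"; returns the picture (480x640x3 uint8, red, green, blue); there is no depth.
- cams.camera_info(name): a dict with "K" (3x3 intrinsics, pixels), "T" (4x4, takes a point from camera to world coordinates). Camera axes: x right, y down, z forward; pixel columns grow to the right and rows downward; lengths in m; the calibration is good to about 2 mm. A picture is of the moment at which its call begins: read the wrist's pose just before it. camera_info takes no time and is no camera call; for the wrist camera it gives the pose at the moment of the call.
- sign_off(): hands the job in; it is judged then, once.
The state is a dict: "t": time; "q": joint angles; "qd": joint speeds; "tau": joint torques, N m; "tcp_pos": TCP position; "tool_rot": TCP orientation; "force": force on the tool from outside, world axes, zero at the start; "ft_torque": the same for the moment, N m; "finger_gap": opening from 0.0 (shut) to 1.0 (fully open); "gripper_force": force on a finger pad.
Only numpy, scipy, OpenCV 4.12 (cv2) and the standard library are available. Lean on these libraries where they do the work, as an engineer would, in place of code of your own. Each camera call takes 0.05 s, during which the arm holds its last target. There are 200 camera calls.

## Task

Some of the stall's charm-setting blocks have fallen over: stand every block that is there (three or four) upright, pin on top, with its whole foot on the wooden striking board. With each block standing there, drive its sprung pin fully home with the mallet, never with the gripper, then stand the mallet back on its head with the whole head on the cork pad, and leave the stall's other goods where they are.

Things in the scene. Friction and masses are not known exactly. Their poses are not given: they have to be found in the camera images.
- board: fixed striking board, a wooden slab 160 (x) x 460 (y) x 25 mm thick, lying on the table beyond the blocks; origin at the centre of its underside, so its top is 25 mm above the origin; x points away from the robot at zero yaw, y along its length. Four blocks fit side by side, 110 mm apart, along its length.
- rest: fixed square cork pad on the table, 140 x 140 x 6 mm, the mallet's place; origin at the centre of its underside.
- mallet: wooden mallet standing on its head, handle level, 0.35 kg. Head: upright cylinder 60 mm across, 64 mm tall, two brass bands; origin at the centre of its lower striking face, z up. The handle runs along the mallet's -x to 150 mm from the head's axis, 22 mm wide (y), 24 mm deep, mid-line 34 mm above the origin; grip it from above about 55 mm from the head's axis.
- dieA: setting block A (loose, may be absent): square block 58 x 58 mm, 80 mm tall, dark steel foot (lowest 30 mm), aluminium above; 0.35 to 0.5 kg, centre of mass about 30 mm up. Origin at the centre of the foot's underside, z runs up the block to the pin. Starts toppled, lying on one of its four sides on the table, with its pin roughly towards the robot, so z is level.
- pinA (a joint): the steel pin in the top of block A, with a round flat head 30 mm across and 8 mm thick: travel into the block in m, 0 = fully up (top of the head 22 mm above the block's top, 102 mm from the foot), 0.012 = fully home (10 mm above the block's top). A stiff sprung detent lets it in at about 8 N and holds it wherever it is left. Starts 0 to 3 mm in.
- pinA_top (a point): centre of the top of block A's pin head, moves with the pin; z along the block's z.
- dieB: setting block B (loose, may be absent): square block 58 x 58 mm, 80 mm tall, dark steel foot (lowest 30 mm), aluminium above; 0.35 to 0.5 kg, centre of mass about 30 mm up. Origin at the centre of the foot's underside, z runs up the block to the pin. Starts toppled, lying on one of its four sides on the table, with its pin roughly towards the robot, so z is level.
- pinB (a joint): the steel pin in the top of block B, with a round flat head 30 mm across and 8 mm thick: travel into the block in m, 0 = fully up (top of the head 22 mm above the block's top, 102 mm from the foot), 0.012 = fully home (10 mm above the block's top). A stiff sprung detent lets it in at about 8 N and holds it wherever it is left. Starts 0 to 3 mm in.
- pinB_top (a point): centre of the top of block B's pin head, moves with the pin; z along the block's z.
- dieC: setting block C (loose, may be absent): square block 58 x 58 mm, 80 mm tall, dark steel foot (lowest 30 mm), aluminium above; 0.35 to 0.5 kg, centre of mass about 30 mm up. Origin at the centre of the foot's underside, z runs up the block to the pin. Starts toppled, lying on one of its four sides on the table, with its pin roughly towards the robot, so z is level.
- pinC (a joint): the steel pin in the top of block C, with a round flat head 30 mm across and 8 mm thick: travel into the block in m, 0 = fully up (top of the head 22 mm above the block's top, 102 mm from the foot), 0.012 = fully home (10 mm above the block's top). A stiff sprung detent lets it in at about 8 N and holds it wherever it is left. Starts 0 to 3 mm in.
- pinC_top (a point): centre of the top of block C's pin head, moves with the pin; z along the block's z.
- dieD: setting block D (loose, may be absent): square block 58 x 58 mm, 80 mm tall, dark steel foot (lowest 30 mm), aluminium above; 0.35 to 0.5 kg, centre of mass about 30 mm up. Origin at the centre of the foot's underside, z runs up the block to the pin. Starts standing on its foot on the table.
- pinD (a joint): the steel pin in the top of block D, with a round flat head 30 mm across and 8 mm thick: travel into the block in m, 0 = fully up (top of the head 22 mm above the block's top, 102 mm from the foot), 0.012 = fully home (10 mm above the block's top). A stiff sprung detent lets it in at about 8 N and holds it wherever it is left. Starts 0 to 3 mm in.
- pinD_top (a point): centre of the top of block D's pin head, moves with the pin; z along the block's z.
- bangles: bystander: upright stack of copper bangles, 72 mm across, 50 mm high, hollow; origin at its underside's centre
- bangle_roll: bystander: upright brass bangle roll, 68 mm across, 70 mm high, hollow; origin at its underside's centre
- jar: bystander: glass jar 56 mm across, 75 mm high; origin at its underside's centre
- ring_box: bystander: red ring box 70 x 90 x 45 mm; origin at its underside's centre
Mind the look-alikes: they are no part of the job. What is shaped like the mallet but purple is not meant.

How it is judged:
At the end, for the whole second after the job is handed in: Every block present is upright (0.12 rad) on the board, origin within 58 mm across and 212 mm along of its centre, height within 6 mm, pin at least 10.5 mm in; the mallet stands on its head (0.12 rad) within 45 mm of the pad's centre; all at rest (x of dieA in the frame of board between -0.058 and 0.058 m and y of dieA in the frame of board between -0.212 and 0.212 m and z of dieA in the frame of board between 0.019 and 0.031 m and angle between each of dieA, dieB, dieC, dieD, mallet's own z axis and vertical below 0.12 rad and value of joint each of pinA, pinB, pinC, pinD above 0.0105 m and linear speed of each of dieA, dieB, dieC, dieD, mallet below 0.02 m/s and x of dieB in the frame of board between -0.058 and 0.058 m and y of dieB in the frame of board between -0.212 and 0.212 m and z of dieB in the frame of board between 0.019 and 0.031 m and x of dieC in the frame of board between -0.058 and 0.058 m and y of dieC in the frame of board between -0.212 and 0.212 m and z of dieC in the frame of board between 0.019 and 0.031 m and x of dieD in the frame of board between -0.058 and 0.058 m and y of dieD in the frame of board between -0.212 and 0.212 m and z of dieD in the frame of board between 0.019 and 0.031 m and horizontal distance between mallet and rest below 0.045 m and height (world z) of mallet below 0.012 m); the robot touches nothing.
It fails at once if a bystander (bangles, jar, ring box) is shifted by more than 5 cm (distance of any of bangles, bangle_roll, jar, ring_box from where it was at the start of the episode above 0.05 m).
It fails at once if a pin is pushed by the gripper instead of the mallet (contact force between any of the fingers, the arm and pinA above 5 N or contact force between any of the fingers, the arm and pinB above 5 N or contact force between any of the fingers, the arm and pinC above 5 N or contact force between any of the fingers, the arm and pinD above 5 N).
It fails at once if a pin is struck while its block is not upright on the board ((contact force between mallet and pinA above 4 N and not (x of dieA in the frame of board between -0.058 and 0.058 m and y of dieA in the frame of board between -0.212 and 0.212 m and z of dieA in the frame of board between 0.019 and 0.031 m and angle between dieA's own z axis and vertical below 0.12 rad)) or (contact force between mallet and pinB above 4 N and not (x of dieB in the frame of board between -0.058 and 0.058 m and y of dieB in the frame of board between -0.212 and 0.212 m and z of dieB in the frame of board between 0.019 and 0.031 m and angle between dieB's own z axis and vertical below 0.12 rad)) or (contact force between mallet and pinC above 4 N and not (x of dieC in the frame of board between -0.058 and 0.058 m and y of dieC in the frame of board between -0.212 and 0.212 m and z of dieC in the frame of board between 0.019 and 0.031 m and angle between dieC's own z axis and vertical below 0.12 rad)) or (contact force between mallet and pinD above 4 N and not (x of dieD in the frame of board between -0.058 and 0.058 m and y of dieD in the frame of board between -0.212 and 0.212 m and z of dieD in the frame of board between 0.019 and 0.031 m and angle between dieD's own z axis and vertical below 0.12 rad))).
Of dieA, dieB, dieC, dieD only 3 to 4 are there at a start; the rules pass over those that are not, and their reading is None.
At some moment in a run one of dieA, dieB, dieC, dieD may be knocked a few centimetres aside while the robot is not near it.
It also fails if it takes over 210 s, if anything falls off the work surface, if the arm or the gripper's body presses on something with over 40 N, if the wrist force passes 120 N, or if a joint passes its speed limit or range.

## Working session

There is one attempt and no reset: what is moved stays moved. The work goes in short steps, Python scripts to look and compute and a tool call to move; the robot and the scene stay as the last step left them, time stands still between calls to the robot, and variables do not carry over. Pictures are saved under pics/ and viewed, at most 14 in all, crops included, and the job is handed in when it is done.

Besides the shell and the picture viewer there is one more tool, called after "Emit:" as name(argument=value, ...), one argument or row to a line, values as JSON. carry_out: Moves the arm, as the interface text tells. Its arguments: {"type":"object","properties":{"targets":{"type":"array"},"force":{"type":"number"}},"required":["targets"]}

```bash
ls; mkdir -p pics; python3 - <<'E'
from station import manip, cams
import cv2
print(manip.sense())
for n in("scene","top"):
    im=cams.snapshot(n); cv2.imwrite(f"pics/{n}0.png",im[:,:,::-1]); c=cams.camera_info(n);print(n,c["K"].tolist(),c["T"].round(4).tolist())
E
```

```text
pics
{'t': 0.0, 'q': array([ 9.55509387e-01,  5.28486412e-01,  1.43390498e+00,  8.45070383e-06,
        1.18140067e+00, -1.78503717e-01]), 'qd': array([ 1.52077540e-05,  5.13184976e-04, -6.72479453e-04, -4.77514937e-04,
       -6.67931062e-04,  2.53988091e-04]), 'tau': array([-6.62989114e-04, -4.42348981e+01, -1.78022879e+01, -1.74162797e-04,
        8.61788169e-03,  4.54064136e-06]), 'tcp_pos': array([0.26396803, 0.56577369, 0.24932029]), 'tool_rot': array([ 2.16661158e-01,  9.76246246e-01, -1.01271061e-03, -4.28702464e-04]), 'force': array([ 0.30480219, -0.74945654, -0.48701033]), 'ft_torque': array([ 0.00054279, -0.03521793,  0.00623123]), 'gripper_force': 0.0, 'finger_gap': 1.003020661516546}
scene [[488.1340356878178, 0.0, 318.72327019008725], [0.0, 488.1340356878178, 251.40336720237673], [0.0, 0.0, 1.0]] [[-0.2962, 0.7106, -0.6382, 1.2673], [0.955, 0.2076, -0.212, 0.2689], [-0.0182, -0.6722, -0.7401, 0.9827], [0.0, 0.0, 0.0, 1.0]]
top [[445.76390070112274, 0.0, 328.99105917627753], [0.0, 445.76390070112274, 240.18854626311747], [0.0, 0.0, 1.0]] [[-0.1315, -0.9705, 0.2023, 0.2848], [-0.9913, 0.1284, -0.0284, 0.0277], [0.0016, -0.2043, -0.9789, 1.0919], [0.0, 0.0, 0.0, 1.0]]
```

View pics/scene0.png

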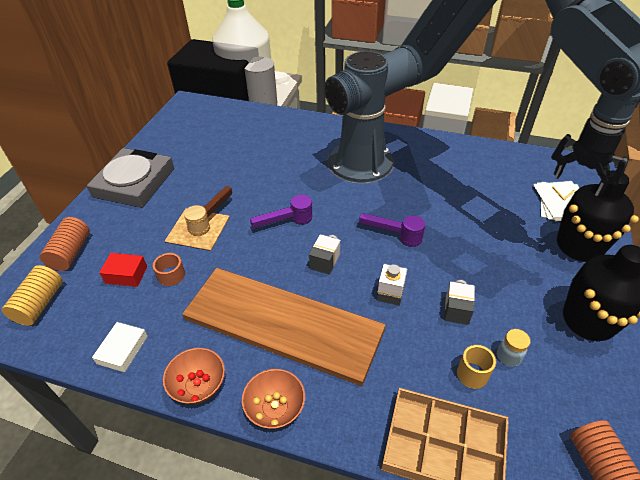

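View pics/top0.png

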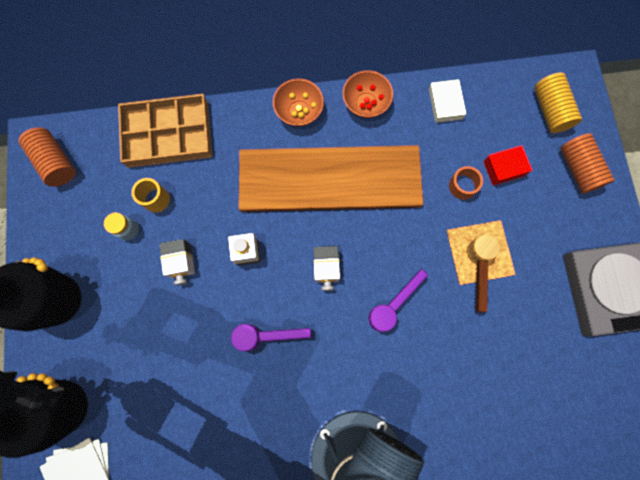

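The top picture shows lying blocks at (177,260) and (327,265), with a standing one at (243,248). There is no fourth block in view. The mallet candidates are the brown one on cork at (486,248), purple at (245,337) and purple at (383,318); by the description it is the brown one. Block look-alikes are the jar (118,225) and the white card box (447,100), and neither is a block.

```bash
cat > h.py <<'E'
import numpy as np, cv2
from scipy.spatial.transform import Rotation as R
from station import manip, cams
def ray(info,u,v,z):
    K,T=np.array(info["K"]),np.array(info["T"])
    d=T[:3,:3]@np.linalg.solve(K,[u,v,1]); o=T[:3,3]
    return o+d*(z-o[2])/d[2]
def tool(yaw,phi):
    """yaw: heading of tool x-axis plane; phi=0 down, + leans to point outward along yaw heading (tool x = heading at phi 0)."""
    return R.from_euler('z',yaw,degrees=True)*R.from_euler('y',-phi,degrees=True)*R.from_matrix([[1,0,0],[0,-1,0],[0,0,-1]])
def go(p,rot,s=None):
    s=s or manip.sense(); r0=R.from_quat(s["tool_rot"])
    d=r0.inv().apply(np.array(p)-s["tcp_pos"])*100; v=(r0.inv()*rot).as_rotvec(degrees=True)
    print("shift",d.round(2),"turn",v.round(1), "rows", np.ceil(max(np.linalg.norm(d)/4.17,np.linalg.norm(v)/7.16)))
def crop(im,x,y,w,h,k,name):
    cv2.imwrite("pics/"+name,cv2.resize(im[y:y+h,x:x+w,::-1],None,fx=k,fy=k,interpolation=cv2.INTER_CUBIC))
E
python3 - <<'E'
from h import *
im=cv2.imread("pics/top0.png")[:,:,::-1]
a=cv2.resize(im[225:300,150:350],None,fx=4,fy=4,interpolation=cv2.INTER_CUBIC)
b=cv2.resize(im[200:325,440:525],None,fx=2.35,fy=2.35,interpolation=cv2.INTER_CUBIC)
out=np.zeros((600,800,3),np.uint8);out[:300]=a;out[300:300+b.shape[0],:b.shape[1]]=b[:300]
c=cv2.resize(im[135:220,230:430],None,fx=2.8,fy=2.8); out[310:310+c.shape[0],210:210+c.shape[1]]=c
cv2.imwrite("pics/c0.png",out[:,:,::-1])
s=manip.sense(); print(R.from_quat(s["tool_rot"]).as_matrix().round(2))
i=cams.camera_info("top")
for n,u,v,z in[("boardTL",240,150,.025),("TR",420,147,.025),("BR",423,204,.025),("BL",240,210,.025),("L",177,255,.058),("R",327,262,.058),("S",243,243,.085),("mal",486,245,.064),("hend",482,308,.046)]: print(n,ray(i,u,v,z).round(3))
w=cams.camera_info("wrist");T=np.array(w["T"]);r=R.from_quat(s["tool_rot"])
print("cam in tool",r.inv().apply(T[:3,3]-s["tcp_pos"]).round(3),(r.as_matrix().T@T[:3,:3]).round(2),w["K"])
E
```

```text
[[-0.91  0.42 -0.  ]
 [ 0.42  0.91 -0.  ]
 [ 0.   -0.   -1.  ]]
boardTL [0.768 0.191 0.025]
TR [ 0.716 -0.266  0.025]
BR [ 0.566 -0.247  0.025]
BL [0.61  0.205 0.025]
L [0.51  0.357 0.058]
R [0.447 0.009 0.058]
S [0.512 0.196 0.085]
mal [ 0.437 -0.367  0.064]
hend [ 0.295 -0.334  0.046]
cam in tool [ 0.075 -0.001 -0.123] [[-0.   -0.96 -0.3 ]
 [ 1.   -0.   -0.  ]
 [ 0.   -0.3   0.96]] [[332.46367858   0.         312.68671409]
 [  0.         332.46367858 230.30375211]
 [  0.           0.           1.        ]]
```

View pics/c0.png

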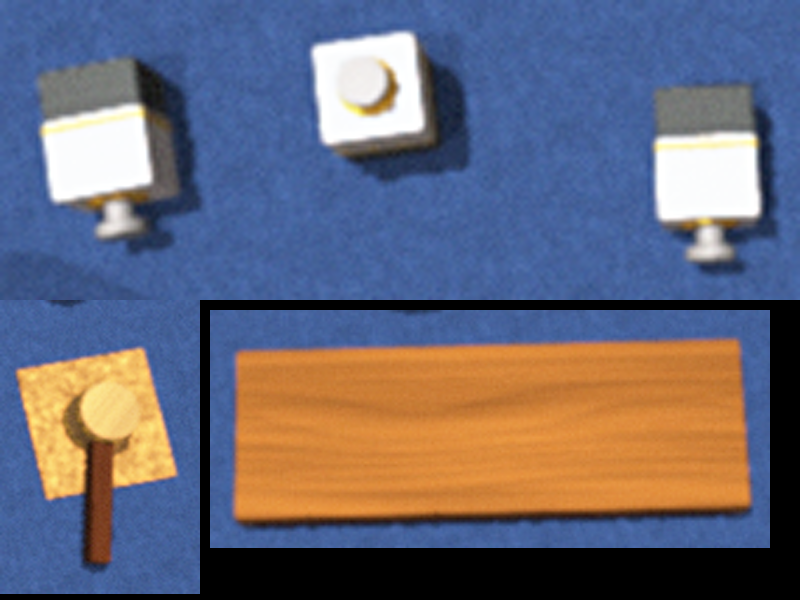

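```bash
python3 - <<'E'
from h import *
i=cams.camera_info("top")
def P(c,o,k,z): return np.array([ray(i,o[0]+x/k,o[1]+y/k,z) for x,y in c])
def blk(n,c):
    p=P(c,(150,225),4,.058); f=(p[0]+p[1])/2; q=(p[2]+p[3])/2; d=q-f
    print(n,"foot",f.round(4),"pinend",q.round(4),"len",np.linalg.norm(d).round(4),"wid",np.linalg.norm(p[0]-p[1]).round(4),np.linalg.norm(p[2]-p[3]).round(4),"yaw tool x (pin->foot)",np.degrees(np.arctan2(-d[1],-d[0])).round(1))
blk("L",[(40,74),(137,60),(51,204),(154,191)]); blk("R",[(655,88),(752,86),(657,221),(760,219)])
p=P([(312,46),(413,33),(425,143),(322,151)],(150,225),4,.08);print("S",p.mean(0),p.round(3).tolist(), "pin",P([(360,82)],(150,225),4,.1))
b=P([(25,42),(528,31),(540,198),(25,209)],(230,135),2.8,.025);print("board",b.mean(0),b.round(3).tolist(),np.degrees(np.arctan2(*(b[0]-b[3])[1::-1])))
print("pad",P([(18,70),(143,48),(177,175),(47,200)],(440,200),2.35,.006).round(3).tolist())
print("pad c",P([(18,70),(143,48),(177,175),(47,200)],(440,200),2.35,.006).mean(0))
print("mallet",P([(110,110)],(440,200),2.35,.07),P([(97,262)],(440,200),2.35,.052))
E
```

```text
L foot [0.5434 0.3661 0.058 ] pinend [0.4646 0.3627 0.058 ] len 0.0788 wid 0.0574 0.0599 yaw tool x (pin->foot) 2.5
R foot [0.4837 0.007  0.058 ] pinend [0.4052 0.0144 0.058 ] len 0.0788 wid 0.0573 0.0599 yaw tool x (pin->foot) -5.4
S [0.50144351 0.1999285  0.08      ] [[0.533, 0.23, 0.08], [0.533, 0.171, 0.08], [0.468, 0.17, 0.08], [0.471, 0.229, 0.08]] pin [[0.50402538 0.20043676 0.1       ]]
board [ 0.66504425 -0.02689253  0.025     ] [[0.768, 0.194, 0.025], [0.719, -0.263, 0.025], [0.561, -0.246, 0.025], [0.611, 0.208, 0.025]] -5.194283392241743
pad [[0.497, -0.302, 0.006], [0.503, -0.439, 0.006], [0.364, -0.445, 0.006], [0.356, -0.306, 0.006]]
pad c [ 0.42999571 -0.37289101  0.006     ]
mallet [[ 0.43193901 -0.36539678  0.07      ]] [[ 0.28698911 -0.32876892  0.052     ]]
```

The crop confirms that the brown mallet stands on cork and that there are three blocks (L and R lying, S standing). I start with S.

```bash
python3 - <<'E'
from h import *
go([.504,.200,.2],tool(0,0))
go([.40,.30,.25],tool(0,0))
E
```

```text
shift [-37.22 -22.99   4.97] turn [-1.00e-01  1.00e-01  1.55e+02] rows 22.0
shift [-23.57 -18.34  -0.03] turn [-1.00e-01  1.00e-01  1.55e+02] rows 22.0
```

Emit:
carry_out(
  targets=[
    [[-37.2, -23, 5, 0, 0, 40, 8.5], [-37.2, -23, 5, 0, 0, 40, 8.5], [-37.2, -23, 5, 0, 0, 40, 8.5], [-37.2, -23, 5, 0, 0, 40, 8.5], [-37.2, -23, 5, 0, 0, 80, 8.5], [-37.2, -23, 5, 0, 0, 80, 8.5], [-37.2, -23, 5, 0, 0, 80, 8.5], [-37.2, -23, 5, 0, 0, 80, 8.5], [-37.2, -23, 5, 0, 0, 80, 8.5], [-37.2, -23, 5, 0, 0, 80, 8.5], [-37.2, -23, 5, 0, 0, 80, 8.5], [-37.2, -23, 5, 0, 0, 80, 8.5]],
  ],
)

```text
t: 1.1
tcp_pos: [0.5072, 0.1964, 0.1995]
tool_rot: [0.796, 0.605, 0.0, 0.001]
force: [0.5, 0.2, 0.4]
finger_gap: 0.993
gripper_force: 0.0
```

Emit:
carry_out(
  targets=[
    [[0, 0, 0, 0, 0, 75, 8.5], [0, 0, 0, 0, 0, 75, 8.5], [0, 0, 0, 0, 0, 75, 8.5], [0, 0, 0, 0, 0, 75, 8.5], [0, 0, 0, 0, 0, 75, 8.5], [0, 0, 0, 0, 0, 75, 8.5], [0, 0, 0, 0, 0, 75, 8.5], [0, 0, 0, 0, 0, 75, 8.5], [0, 0, 0, 0, 0, 75, 8.5], [0, 0, 0, 0, 0, 75, 8.5], [0, 0, 0, 0, 0, 75, 8.5], [0, 0, 0, 0, 0, 75, 8.5]],
  ],
)

```text
t: 2.1
tcp_pos: [0.5033, 0.2012, 0.2001]
tool_rot: [1.0, 0.0, -0.001, -0.0]
force: [0.6, 0.1, 0.7]
finger_gap: 0.991
gripper_force: 0.0
```

```bash
python3 - <<'E'
from h import *
s=manip.sense();print(s["t"],s["q"].round(3),s["tcp_pos"],R.from_quat(s["tool_rot"]).as_matrix().round(3).tolist())
cv2.imwrite("pics/w1.png",cams.snapshot("wrist")[:,:,::-1])
go([.504,.200,.06],tool(0,0))
E
```

```text
2.1 [0.174 0.484 1.692 0.    0.966 1.744] [0.5033371  0.20120803 0.2000705 ] [[1.0, 0.0, -0.001], [0.0, -1.0, 0.0], [-0.001, -0.0, -1.0]]
shift [ 0.07  0.11 14.01] turn [-0.   0.1  0.1] rows 4.0
```

View pics/w1.png

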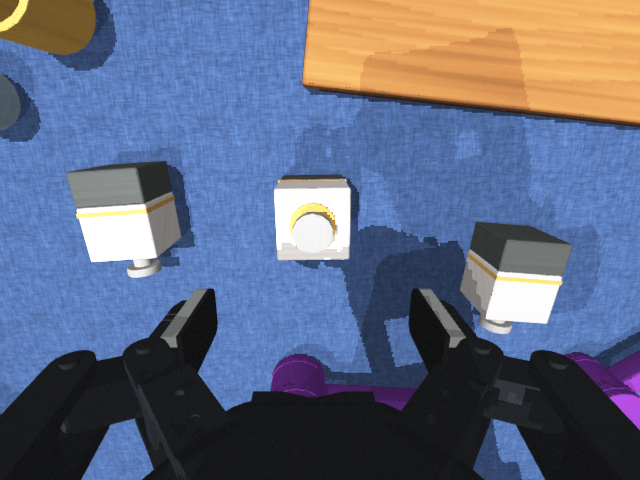

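```bash
python3 - <<'E'
from h import *
i=cams.camera_info("wrist")
print(ray(i,313,229,.1),np.mean([ray(i,*p,.08) for p in [(275,187),(348,187),(350,258),(278,258)]],0))
E
```

```text
[0.51080758 0.19929822 0.1       ] [0.50900592 0.1994144  0.08      ]
```

Emit:
carry_out(
  targets=[
    [[0.4, 0.1, 4, 0, 0, 0, 8.5], [0.4, 0.1, 8, 0, 0, 0, 8.5], [0.4, 0.1, 12, 0, 0, 0, 8.5], [0.4, 0.1, 14, 0, 0, 0, 8.5], [0.4, 0.1, 14, 0, 0, 0, 8.5], [0.4, 0.1, 14, 0, 0, 0, 5.2], [0.4, 0.1, 14, 0, 0, 0, 5.2], [0.4, 0.1, 14, 0, 0, 0, 5.2], [0.4, 0.1, 14, 0, 0, 0, 5.2], [0.4, 0.1, 14, 0, 0, 0, 5.2], [0.4, 0.1, 14, 0, 0, 0, 5.2], [0.4, 0.1, 14, 0, 0, 0, 5.2]],
  ],
  force=60,
)

```text
t: 3.15
tcp_pos: [0.5095, 0.2, 0.0622]
tool_rot: [1.0, -0.0, 0.002, -0.0]
force: [-0.1, 2.2, 6.8]
finger_gap: 0.67
gripper_force: 65.9
```

```bash
python3 - <<'E'
from h import *
s=manip.sense()
go([.655,-.006,.125],tool(-6,0))
E
```

```text
shift [14.57 20.59 -6.24] turn [-0.1 -0.2  6. ] rows 7.0
```

Emit:
carry_out(
  targets=[
    [[0, 0, -4, 0, 0, 0, 5.2], [0, 0, -7, 0, 0, 0, 5.2], [3, 4, -7, 0, 0, 0, 5.2], [5, 7, -7, 0, 0, 0, 5.2], [7, 10, -7, 0, 0, 0, 5.2], [9, 13, -7, 0, 0, 6, 5.2], [11, 16, -7, 0, 0, 6, 5.2], [13, 19, -7, 0, 0, 6, 5.2], [14.5, 20.6, -7, 0, 0, 6, 5.2], [14.5, 20.6, -6, 0, 0, 6, 5.2], [14.5, 20.6, -4, 0, 0, 6, 5.2], [14.5, 20.6, -3, 0, 0, 6, 5.2]],
  ],
)

```text
t: 4.15
tcp_pos: [0.6511, -0.0067, 0.0881]
tool_rot: [0.999, -0.053, -0.002, -0.0]
force: [-0.7, 0.8, -4.1]
finger_gap: 0.676
gripper_force: 67.1
```

Emit:
carry_out(
  targets=[
    [[0, 0, 0.3, 0, 0, 0, 5.2], [0, 0, 0.6, 0, 0, 0, 5.2], [0, 0, 0.6, 0, 0, 0, 5.2], [0, 0, 0.6, 0, 0, 0, 5.2]],
  ],
)

```text
t: 4.48
tcp_pos: [0.6508, -0.0063, 0.0869]
tool_rot: [0.999, -0.052, -0.002, 0.001]
force: [-6.8, -2.5, 13.2]
finger_gap: 0.669
gripper_force: 69.6
```

Emit:
carry_out(
  targets=[
    [[0, 0, 0, 0, 0, 0, 8.5], [0, 0, 0, 0, 0, 0, 8.5], [0, 0, 0, 0, 0, 0, 8.5], [0, 0, 0, 0, 0, 0, 8.5], [0, 0, -2, 0, 0, 0, 8.5], [0, 0, -5, 0, 0, 0, 8.5], [0, 0, -9, 0, 0, 0, 8.5], [0, 0, -13, 0, 0, 0, 8.5], [0, 0, -15, 0, 0, 0, 8.5]],
  ],
)

```text
t: 5.23
tcp_pos: [0.6552, -0.0066, 0.2393]
tool_rot: [0.999, -0.052, 0.004, 0.0]
force: [0.8, 0.0, 1.0]
finger_gap: 0.995
gripper_force: 0.0
```

```bash
python3 - <<'E'
from h import *
go([.43,.36,.23],tool(0,0))
E
```

```text
shift [-26.24 -34.11   0.71] turn [ 0.1 -0.4 -6. ] rows 11.0
```

Emit:
carry_out(
  targets=[
    [[-26.2, -34, 0.7, 0, 0, -6, 8.5], [-26.2, -34, 0.7, 0, 0, -6, 8.5], [-26.2, -34, 0.7, 0, 0, -6, 8.5], [-26.2, -34, 0.7, 0, 0, -6, 8.5], [-26.2, -34, 0.7, 0, 0, -6, 8.5], [-26.2, -34, 0.7, 0, 0, -6, 8.5], [-26.2, -34, 0.7, 0, 0, -6, 8.5], [-26.2, -34, 0.7, 0, 0, -6, 8.5], [-26.2, -34, 0.7, 0, 0, -6, 8.5], [-26.2, -34, 0.7, 0, 0, -6, 8.5], [-26.2, -34, 0.7, 0, 0, -6, 8.5], [-26.2, -34, 0.7, 0, 0, -6, 8.5]],
  ],
)

```text
t: 6.23
tcp_pos: [0.4257, 0.3618, 0.227]
tool_rot: [1.0, 0.003, -0.001, -0.0]
force: [0.5, 0.1, -0.3]
finger_gap: 0.998
gripper_force: 0.0
```

```bash
python3 - <<'E'
from h import *
s=manip.sense();i=cams.camera_info("wrist");np.savez("w2.npz",K=i["K"],T=i["T"]);print(s["tcp_pos"])
cv2.imwrite("pics/w2.png",cams.snapshot("wrist")[:,:,::-1])
E
```

```text
[0.42567446 0.36183124 0.22702123]
```

View pics/w2.png

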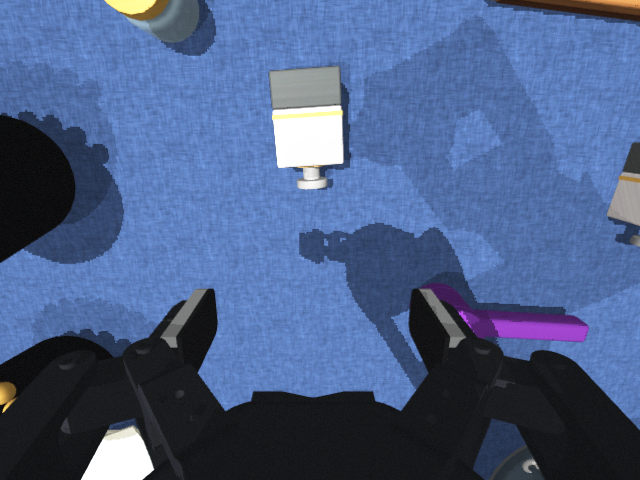

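```bash
python3 - <<'E'
from h import *
i=np.load("w2.npz")
p=np.array([ray(i,*c,.058) for c in[(269,71),(340,66),(277,167),(344,163)]]); f=(p[0]+p[1])/2; q=(p[2]+p[3])/2; d=q-f
print(f,q,np.linalg.norm(d),np.linalg.norm(p[0]-p[1]),np.linalg.norm(p[2]-p[3]),np.degrees(np.arctan2(-d[1],-d[0])),"bust edge",ray(i,75,185,.1))
rot=tool(2.5,50); z=rot.apply([0,0,1]); g=np.array([.547-.055,.3645-.002,.033]);print(g,z)
for b in(.10,0): go(g-b*z,rot)
E
```

```text
[0.54627736 0.3673663  0.058     ] [0.47015501 0.36234087 0.058     ] 0.07628805871542241 0.056930483467331185 0.05819770747926345 3.7770610957506165 bust edge [0.458788   0.53987022 0.1       ]
[0.492  0.3625 0.033 ] [ 0.76531534  0.03341439 -0.64278761]
shift [-1.17  0.1  12.98] turn [ 1.  50.  -2.1] rows 7.0
shift [ 6.49 -0.21 19.41] turn [ 1.  50.  -2.1] rows 7.0
```

Emit:
carry_out(
  targets=[
    [[-1.2, 0, 2, 0, 25, 0, 8.5], [-1.2, 0, 4, 1, 50, -2, 8.5], [-1.2, 0, 8, 1, 50, -2, 8.5], [-1.2, 0, 13, 1, 50, -2, 8.5], [-1.2, 0, 13, 1, 50, -2, 8.5], [-1.2, 0, 13, 1, 50, -2, 8.5], [-1.2, 0, 13, 1, 50, -2, 8.5], [-1.2, 0, 13, 1, 50, -2, 8.5], [-1.2, 0, 13, 1, 50, -2, 8.5], [-1.2, 0, 13, 1, 50, -2, 8.5]],
  ],
)

```text
t: 7.12
tcp_pos: [0.4758, 0.3638, 0.1879]
tool_rot: [0.958, 0.048, 0.284, -0.015]
force: [0.8, 0.0, -0.7]
finger_gap: 0.993
gripper_force: 0.0
```

```bash
python3 - <<'E'
from h import *
s=manip.sense();print(s["q"].round(2),s["tcp_pos"],R.from_quat(s["tool_rot"]).as_matrix().round(3)[:,2])
rot=tool(3,50); g=np.array([.490,.3637,.034]); go(g,rot)
cv2.imwrite("pics/s2.png",cams.snapshot("scene")[100:380,260:620,::-1].repeat(2,0).repeat(2,1))
E
```

```text
[ 0.58  0.51  1.9  -0.89  0.33  2.85] [0.47575879 0.3637652  0.18789036] [ 0.542  0.055 -0.839]
shift [-7.2   0.16 13.68] turn [-1.8 17.   2. ] rows 4.0
```

View pics/s2.png

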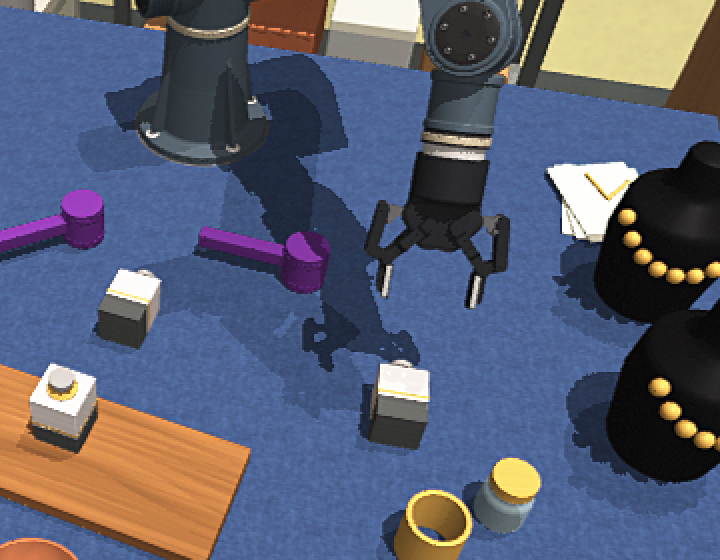

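```bash
python3 - <<'E'
from h import *
go([.45,.364,.20],tool(93,0))
E
```

```text
shift [-1.75 -0.21 -2.29] turn [ 25.2 -26.7 -84.6] rows 13.0
```

Emit:
carry_out(
  targets=[
    [[-1.7, 0, -2.3, 12, -13, -42, 8.5], [-1.7, 0, -2.3, 12, -13, -42, 8.5], [-1.7, 0, -2.3, 12, -13, -42, 8.5], [-1.7, 0, -2.3, 12, -13, -42, 8.5], [-1.7, 0, -2.3, 12, -13, -42, 8.5], [-1.7, 0, -2.3, 12, -13, -42, 8.5], [-1.7, 0, -2.3, 25, -27, -85, 8.5], [-1.7, 0, -2.3, 25, -27, -85, 8.5], [-1.7, 0, -2.3, 25, -27, -85, 8.5], [-1.7, 0, -2.3, 25, -27, -85, 8.5], [-1.7, 0, -2.3, 25, -27, -85, 8.5], [-1.7, 0, -2.3, 25, -27, -85, 8.5]],
  ],
)

```text
t: 8.17
tcp_pos: [0.4481, 0.3616, 0.1977]
tool_rot: [0.816, 0.572, 0.081, -0.001]
force: [0.2, 0.3, 0.7]
finger_gap: 0.997
gripper_force: 0.0
```

```bash
python3 - <<'E'
from h import *
s=manip.sense();print(s["q"].round(2),s["tcp_pos"],R.from_quat(s["tool_rot"]).as_matrix().round(3)[:,2])
go([.44,.3615,.12],tool(183,0))
E
```

```text
[0.47 0.48 1.73 0.04 0.78 0.8 ] [0.44807942 0.36158514 0.19771509] [ 0.13   0.095 -0.987]
shift [-1.32 -1.45  7.56] turn [ 1.100e+01  1.000e-01 -1.127e+02] rows 16.0
```

Emit:
carry_out(
  targets=[
    [[0, 0, 1, 0, 0, -80, 8.5], [0, 0, 1, 0, 0, -80, 8.5], [0, 0, 1, 0, 0, -80, 8.5], [0, 0, 1, 0, 0, -80, 8.5], [0, 0, 1, 0, 0, -80, 8.5], [0, 0, 1, 0, 0, -80, 8.5], [0, 0, 1, 0, 0, -80, 8.5], [0, 0, 1, 0, 0, -80, 8.5], [0, 0, 1, 0, 0, -80, 8.5], [0, 0, 1, 0, 0, -80, 8.5], [0, 0, 1, 0, 0, -80, 8.5], [0, 0, 1, 0, 0, -80, 8.5]],
  ],
)

```text
t: 9.17
tcp_pos: [0.4493, 0.3628, 0.1875]
tool_rot: [0.259, 0.963, 0.063, 0.052]
force: [1.0, -0.5, -0.0]
finger_gap: 0.998
gripper_force: 0.0
```

```bash
python3 - <<'E'
from h import *
s=manip.sense();print(s["q"].round(2),s["tcp_pos"],R.from_quat(s["tool_rot"]).as_matrix().round(3)[:,2])
rot=tool(183,-30); z=rot.apply([0,0,1]); g=np.array([.545-.048,.3667-.0026,.032]);print(g,z)
for b in(.10,0): go(g-b*z,rot)
E
```

```text
[ 0.47  0.5   1.73  0.04  0.75 -0.6 ] [0.44927432 0.36278692 0.18752723] [ 0.132  0.095 -0.987]
[0.497  0.3641 0.032 ] [ 0.49931477  0.02616798 -0.8660254 ]
shift [ 0.58 -1.25  6.76] turn [ -1.6 -22.9 -34. ] rows 6.0
shift [-3.    0.14 15.99] turn [ -1.6 -22.9 -34. ] rows 6.0
```

Emit:
carry_out(
  targets=[
    [[0, -0.5, 0, -2, -23, -34, 8.5], [0, -1, 1, -2, -23, -34, 8.5], [0.5, -1.2, 2, -2, -23, -34, 8.5], [0.5, -1.2, 4, -2, -23, -34, 8.5], [0.5, -1.2, 6, -2, -23, -34, 8.5], [0.5, -1.2, 6.8, -2, -23, -34, 8.5], [0.5, -1.2, 6.8, -2, -23, -34, 8.5], [0.5, -1.2, 6.8, -2, -23, -34, 8.5]],
  ],
)

```text
t: 9.83
tcp_pos: [0.4479, 0.3619, 0.1175]
tool_rot: [-0.024, 0.965, 0.01, 0.26]
force: [0.8, -0.4, 1.0]
finger_gap: 0.997
gripper_force: 0.0
```

```bash
python3 - <<'E'
from h import *
s=manip.sense();print(s["q"].round(2),s["tcp_pos"],R.from_quat(s["tool_rot"]).as_matrix().round(3)[:,2])
rot=tool(183,-30); g=np.array([.497,.3641,.032])
go(g,rot)
E
```

```text
[ 0.61  0.63  1.96 -1.23  0.28  0.15] [0.44788223 0.36191143 0.11749336] [ 0.502  0.032 -0.864]
shift [ 0.05 -0.1   9.86] turn [ 0.3  0.2 -0.2] rows 3.0
```

Emit:
carry_out(
  targets=[
    [[0, 0, 3, 0, 0, 0, 8.5], [0, 0, 6, 0, 0, 0, 8.5], [0, 0, 8.5, 0, 0, 0, 8.5], [0, 0, 9.9, 0, 0, 0, 8.5], [0, 0, 9.9, 0, 0, 0, 8.5], [0, 0, 9.9, 0, 0, 0, 5.2], [0, 0, 9.9, 0, 0, 0, 5.2], [0, 0, 9.9, 0, 0, 0, 5.2], [0, 0, 9.9, 0, 0, 0, 5.2], [0, 0, 9.9, 0, 0, 0, 5.2], [0, 0, 9.9, 0, 0, 0, 5.2], [0, 0, 9.9, 0, 0, 0, 5.2]],
  ],
  force=80,
)

```text
t: 10.83
tcp_pos: [0.5012, 0.3705, 0.0409]
tool_rot: [-0.023, 0.967, 0.004, 0.252]
force: [-4.4, -3.2, 6.1]
finger_gap: 0.671
gripper_force: 87.0
```

```bash
python3 - <<'E'
from h import *
s=manip.sense();print(s["q"].round(2),s["tcp_pos"],R.from_quat(s["tool_rot"]).as_matrix().round(3)[:,2])
go([.62,.13,.20],tool(174,0))
E
```

```text
[ 0.57  0.8   1.85 -1.43  0.25  0.32] [0.50122787 0.37050862 0.04086605] [ 0.487  0.02  -0.873]
shift [-17.08 -24.64  -8.6 ] turn [ 2.  29.1  8.6] rows 8.0
```

Emit:
carry_out(
  targets=[
    [[-1.5, 0, -2.5, 0, 0, 0, 5.2], [-3, 0, -5, 0, 0, 0, 5.2], [-5, 0, -8.7, 1, 7, 0, 5.2], [-7, -2, -10, 2, 14, 3, 5.2], [-9, -6, -10, 2, 21, 6, 5.2], [-11, -10, -10, 2, 29, 8, 5.2], [-13, -14, -10, 2, 29, 8, 5.2], [-15, -18, -10, 2, 29, 8, 5.2], [-17, -22, -9, 2, 29, 8, 5.2], [-17, -24.6, -8.6, 2, 29, 8, 5.2], [-17, -24.6, -8.6, 2, 29, 8, 5.2], [-17, -24.6, -8.6, 2, 29, 8, 5.2]],
  ],
)

```text
t: 11.83
tcp_pos: [0.6229, 0.1264, 0.1985]
tool_rot: [0.049, 0.999, -0.001, 0.002]
force: [-0.1, -0.0, -4.0]
finger_gap: 0.666
gripper_force: 87.5
```

```bash
python3 - <<'E'
from h import *
s=manip.sense();print(s["q"].round(2),s["tcp_pos"],R.from_quat(s["tool_rot"]).as_matrix().round(3)[:,2],s["finger_gap"])
go([.65,.124,.16],tool(174,60))
E
```

```text
[ 0.03  0.6   1.46 -0.    1.08 -1.45] [0.62293925 0.12640168 0.19846496] [ 0.005 -0.002 -1.   ] 0.6657976871943225
shift [-2.7   0.03  3.86] turn [-0.3 60.3  0.3] rows 9.0
```

Emit:
carry_out(
  targets=[
    [[-1, 0, 0, 0, 7, 0, 5.2], [-2, 0, 0, 0, 14, 0, 5.2], [-2.7, 0, 0, 0, 21, 0, 5.2], [-2.7, 0, 0, 0, 28, 0, 5.2], [-2.7, 0, 0, 0, 35, 0, 5.2], [-2.7, 0, 0, 0, 42, 0, 5.2], [-2.7, 0, 0, 0, 49, 0, 5.2], [-2.7, 0, 0, 0, 55, 0, 5.2], [-2.7, 0, 0, 0, 60, 0, 5.2], [-2.7, 0, 0, 0, 60, 0, 5.2]],
  ],
)

```text
t: 12.67
tcp_pos: [0.6472, 0.1284, 0.1909]
tool_rot: [0.041, 0.864, 0.023, -0.501]
force: [-0.8, 0.2, -6.4]
finger_gap: 0.664
gripper_force: 87.8
```

```bash
python3 - <<'E'
from h import *
s=manip.sense();print(s["q"].round(2),s["tcp_pos"],R.from_quat(s["tool_rot"]).as_matrix().round(3)[:,2],s["finger_gap"])
im=cams.snapshot("scene");print(im.shape)
cv2.imwrite("pics/s3.png",im[60:360,200:500,::-1].repeat(2,0).repeat(2,1))
E
```

```text
[-0.01  1.12  0.67  0.11  2.39 -1.44] [0.64717441 0.12842782 0.19086207] [-0.864  0.081 -0.497] 0.6642128795455793
(480, 640, 3)
```

View pics/s3.png

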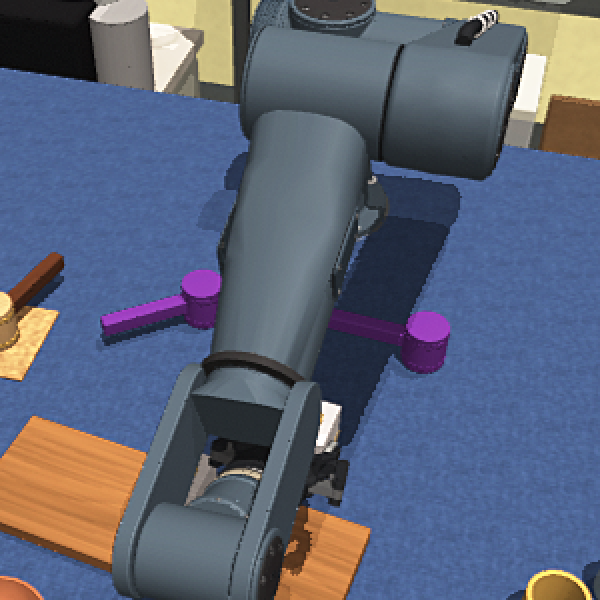

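```bash
python3 - <<'E'
from h import *
for z in(.085,.065): go([.675,.126,z],tool(174,60.5))
E
```

```text
shift [-1.072e+01  1.000e-02  2.970e+00] turn [-0.5  0.5  0.2] rows 3.0
shift [-1.246e+01  1.000e-02  3.970e+00] turn [-0.5  0.5  0.2] rows 4.0
```

Emit:
carry_out(
  targets=[
    [[-2, 0, -1, 0, 0, 0, 5.2], [-4, 0, 0, 0, 0, 0, 5.2], [-6, 0, 1, 0, 0, 0, 5.2], [-8, 0, 2, 0, 0, 0, 5.2], [-9.5, 0, 2.5, 0, 0, 0, 5.2], [-10.7, 0, 3, 0, 0, 0, 5.2], [-10.7, 0, 3, 0, 0, 0, 5.2], [-10.7, 0, 3, 0, 0, 0, 5.2]],
  ],
)

```text
t: 13.38
tcp_pos: [0.6751, 0.1261, 0.0903]
tool_rot: [0.041, 0.866, 0.023, -0.499]
force: [-0.1, 0.5, -5.0]
finger_gap: 0.674
gripper_force: 87.8
```

Emit:
carry_out(
  targets=[
    [[-0.4, 0, 0.25, 0, 0, 0, 5.2], [-0.8, 0, 0.45, 0, 0, 0, 5.2], [-0.8, 0, 0.45, 0, 0, 0, 5.2]],
  ],
)

```text
t: 13.63
tcp_pos: [0.6754, 0.126, 0.0811]
tool_rot: [0.041, 0.866, 0.023, -0.498]
force: [-0.5, -0.4, -3.9]
finger_gap: 0.67
gripper_force: 87.8
```

Emit:
carry_out(
  targets=[
    [[-0.3, 0, 0.17, 0, 0, 0, 5.2], [-0.3, 0, 0.17, 0, 0, 0, 5.2]],
  ],
)

```text
t: 13.8
tcp_pos: [0.6752, 0.126, 0.0773]
tool_rot: [0.041, 0.866, 0.023, -0.499]
force: [-0.7, -0.1, -5.0]
finger_gap: 0.671
gripper_force: 87.8
```

Emit:
carry_out(
  targets=[
    [[-0.3, 0, 0.17, 0, 0, 0, 5.2], [-0.3, 0, 0.17, 0, 0, 0, 5.2]],
  ],
)

```text
t: 13.97
tcp_pos: [0.6752, 0.126, 0.0735]
tool_rot: [0.041, 0.865, 0.023, -0.499]
force: [-0.1, 0.9, -4.1]
finger_gap: 0.666
gripper_force: 87.8
```

Emit:
carry_out(
  targets=[
    [[-0.3, 0, 0.17, 0, 0, 0, 5.2], [-0.3, 0, 0.17, 0, 0, 0, 5.2]],
  ],
)

```text
t: 14.13
tcp_pos: [0.6755, 0.1259, 0.0721]
tool_rot: [0.04, 0.865, 0.024, -0.499]
force: [0.4, 0.2, 1.5]
finger_gap: 0.673
gripper_force: 88.0
```

Emit:
carry_out(
  targets=[
    [[-0.2, 0, 0.12, 0, 0, 0, 5.2], [-0.2, 0, 0.12, 0, 0, 0, 5.2]],
  ],
)

```text
t: 14.3
tcp_pos: [0.6756, 0.1259, 0.072]
tool_rot: [0.04, 0.865, 0.024, -0.5]
force: [2.4, 0.5, 7.1]
finger_gap: 0.667
gripper_force: 88.6
```

Emit:
carry_out(
  targets=[
    [[0, 0, 0, 0, 0, 0, 8.5], [0, 0, 0, 0, 0, 0, 8.5], [0, 0, 0, 0, 0, 0, 8.5], [0, 0, 0, 0, 0, 0, 8.5], [0, 0, -1, 0, 0, 0, 8.5], [1, 0, -2, 0, 0, 0, 8.5], [4, 0, -4, 0, 0, 0, 8.5], [7, 0, -6, 0, 0, 0, 8.5], [10, 0, -8, 0, 0, 0, 8.5], [12, 0, -9, 0, 0, 0, 8.5], [13, 0, -9, 0, 0, 0, 8.5], [13, 0, -9, 0, 0, 0, 8.5]],
  ],
)

```text
t: 15.3
tcp_pos: [0.688, 0.125, 0.2294]
tool_rot: [0.041, 0.867, 0.023, -0.496]
force: [-0.1, -0.2, 0.1]
finger_gap: 0.994
gripper_force: 0.0
```

```bash
python3 - <<'E'
from h import *
s=manip.sense();print(s["q"].round(2),s["tcp_pos"],R.from_quat(s["tool_rot"]).as_matrix().round(3)[:,2])
go([.60,.06,.25],tool(176,0))
E
```

```text
[-0.01  1.17  0.46  0.13  2.55 -1.42] [0.68801945 0.12499897 0.22935135] [-0.859  0.081 -0.506]
shift [ 5.91 -7.29  5.99] turn [  0.7 -59.6  -1.2] rows 9.0
```

Emit:
carry_out(
  targets=[
    [[1, -1, 0, 0, -7, 0, 8.5], [2, -2, 0, 0, -14, 0, 8.5], [3, -3, 1, 0, -21, 0, 8.5], [4, -4, 2, 0, -28, 0, 8.5], [5, -5, 3, 0, -35, 0, 8.5], [6, -6, 4, 0, -42, 0, 8.5], [6, -7, 5, 0, -49, 0, 8.5], [6, -7.3, 6, 0.5, -55, -1, 8.5], [6, -7.3, 6, 0.7, -60, -1, 8.5], [6, -7.3, 6, 0.7, -60, -1, 8.5]],
  ],
)

```text
t: 16.13
tcp_pos: [0.5933, 0.0606, 0.2456]
tool_rot: [0.037, 0.999, -0.001, -0.003]
force: [-1.7, 0.3, -0.1]
finger_gap: 0.994
gripper_force: 0.0
```

```bash
python3 - <<'E'
from h import *
go([.41,.013,.20],tool(174.6,0))
E
```

```text
shift [17.91 -6.08  4.67] turn [-0.1 -0.3  1.2] rows 5.0
```

Emit:
carry_out(
  targets=[
    [[4, -1.5, 1, 0, 0, 1, 8.5], [8, -3, 2, 0, 0, 1, 8.5], [12, -4.5, 3, 0, 0, 1, 8.5], [16, -6, 4, 0, 0, 1, 8.5], [18, -6, 4.6, 0, 0, 1, 8.5], [18, -6, 4.6, 0, 0, 1, 8.5], [18, -6, 4.6, 0, 0, 1, 8.5]],
  ],
)

```text
t: 16.72
tcp_pos: [0.414, 0.0132, 0.2002]
tool_rot: [0.046, 0.999, -0.0, -0.002]
force: [1.5, -0.1, -0.3]
finger_gap: 0.996
gripper_force: 0.0
```

```bash
python3 - <<'E'
from h import *
s=manip.sense();i=cams.camera_info("wrist");np.savez("w3.npz",K=i["K"],T=i["T"]);print(s["q"].round(2),s["tcp_pos"])
w=cams.snapshot("wrist");t=cams.snapshot("top")
out=np.zeros((600,800,3),np.uint8); out[:360,:480]=cv2.resize(w,(480,360)); 
out[360:600,:800]=cv2.resize(t[120:240,130:530],(800,240),interpolation=cv2.INTER_CUBIC)
out[:360,480:800]=cv2.resize(t[210:300,290:370],(320,360),interpolation=cv2.INTER_CUBIC)
cv2.imwrite("pics/w3.png",out[:,:,::-1])
E
```

```text
[-0.24  0.33  1.99 -0.    0.82 -1.72] [0.41399664 0.01323729 0.20019201]
```

View pics/w3.png

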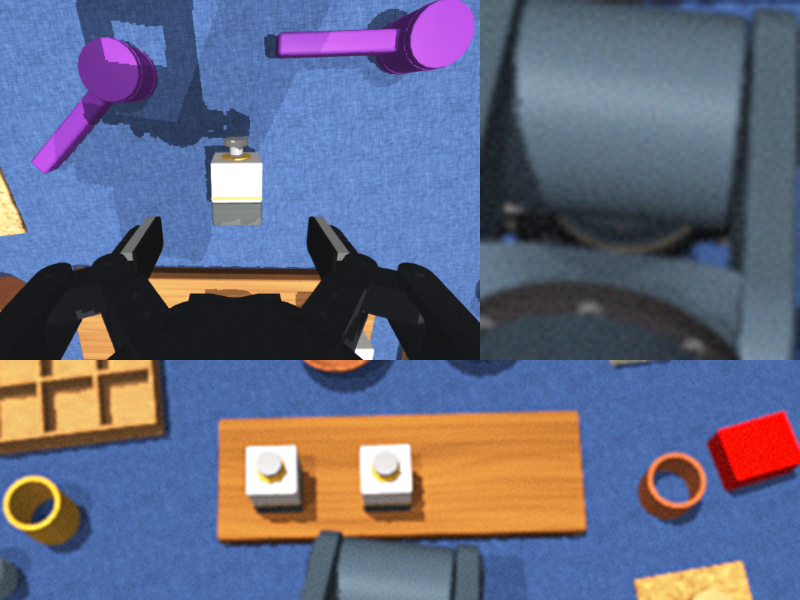

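```bash
python3 - <<'E'
from h import *
i=np.load("w3.npz")
p=np.array([ray(i,x/.75,y/.75,.058) for x,y in[(214,224),(261,224),(211,162),(263,162)]]); f=(p[0]+p[1])/2; q=(p[2]+p[3])/2; d=q-f
print(f,q,np.linalg.norm(d),np.linalg.norm(p[0]-p[1]),np.linalg.norm(p[2]-p[3]),np.degrees(np.arctan2(-d[1],-d[0])))
rot=tool(174.6,-18); z=rot.apply([0,0,1]); g=np.array([.482-.046,.008+.0044,.032])
for b in(.08,0): go(g-b*z,rot)
E
```

```text
[0.48406968 0.00846338 0.058     ] [0.40826841 0.01466087 0.058     ] 0.07605420329314809 0.05586260408696925 0.05717631576090952 -4.674086851110102
shift [0.66 0.16 9.32] turn [ -0.1 -17.9   0.2] rows 3.0
shift [-1.79  0.17 16.93] turn [ -0.1 -17.9   0.2] rows 5.0
```

Emit:
carry_out(
  targets=[
    [[0.2, 0.1, 3, 0, -7, 0, 8.5], [0.4, 0.1, 6, 0, -14, 0, 8.5], [0.5, 0.1, 9.3, 0, -18, 0, 8.5], [0.5, 0.1, 9.3, 0, -18, 0, 8.5], [-0.4, 0.1, 12, 0, -18, 0, 8.5], [-1.2, 0.1, 14.5, 0, -18, 0, 8.5], [-2, 0.1, 16.9, 0, -18, 0, 8.5], [-2, 0.1, 16.9, 0, -18, 0, 8.5], [-2, 0.1, 16.9, 0, -18, 0, 8.5]],
  ],
)

```text
t: 17.57
tcp_pos: [0.4588, 0.0173, 0.0578]
tool_rot: [0.051, 0.989, -0.012, 0.137]
force: [-0.4, 1.2, -0.4]
finger_gap: 0.995
gripper_force: 0.0
```

```bash
python3 - <<'E'
from h import *
s=manip.sense();print(s["q"].round(2),s["tcp_pos"],R.from_quat(s["tool_rot"]).as_matrix().round(3)[:,2],s["force"])
go([.438,.0124,.032],tool(174.6,-18))
E
```

```text
[-0.22  0.68  2.18  1.17  0.02 -2.85] [0.45881027 0.01729953 0.05783981] [ 0.27  -0.037 -0.962] [-0.38062221  1.1984065  -0.41050789]
shift [ 2.65 -0.68  1.94] turn [-0.7 -2.2 -0.4] rows 1.0
```

```bash
python3 - <<'E'
from h import *
go([.438,.0124,.10],tool(174.6,0))
E
```

```text
shift [ 0.79 -0.74 -4.6 ] turn [-0.6 15.8 -0.5] rows 3.0
```

Emit:
carry_out(
  targets=[
    [[0.4, -0.3, -2.4, 0, 7, 0, 8.5], [0.8, -0.7, -4.6, -0.6, 14, -0.5, 8.5], [0.8, -0.7, -4.6, -0.6, 16, -0.5, 8.5], [0.8, -0.7, -4.6, -0.6, 16, -0.5, 8.5], [0.8, -0.7, -4.6, -0.6, 16, -0.5, 8.5], [0.8, -0.7, -4.6, -0.6, 16, -0.5, 8.5]],
  ],
)

```text
t: 18.07
tcp_pos: [0.4375, 0.0148, 0.1006]
tool_rot: [0.04, 0.999, 0.01, 0.019]
force: [-0.4, 0.6, -1.2]
finger_gap: 0.996
gripper_force: 0.0
```

```bash
python3 - <<'E'
from h import *
s=manip.sense();print(s["q"].round(2),s["tcp_pos"],R.from_quat(s["tool_rot"]).as_matrix().round(3)[:,2],s["force"])
go([.440,.0120,.034],tool(174.6,-6))
E
```

```text
[-0.24  0.56  2.05  0.06  0.5  -1.78] [0.43753282 0.01484194 0.10064223] [ 0.039  0.018 -0.999] [-0.39574243  0.62979631 -1.16507457]
shift [-0.02 -0.4   6.66] turn [ 1.3 -3.9  0.8] rows 2.0
```

Emit:
carry_out(
  targets=[
    [[0, -0.4, 2, 1, -4, 1, 8.5], [0, -0.4, 4, 1, -4, 1, 8.5], [0, -0.4, 6, 1, -4, 1, 8.5], [0, -0.4, 6.7, 1, -4, 1, 8.5], [0, -0.4, 6.7, 1, -4, 1, 8.5], [0, -0.4, 6.7, 1, -4, 1, 5.2], [0, -0.4, 6.7, 1, -4, 1, 5.2], [0, -0.4, 6.7, 1, -4, 1, 5.2], [0, -0.4, 6.7, 1, -4, 1, 5.2], [0, -0.4, 6.7, 1, -4, 1, 5.2], [0, -0.4, 6.7, 1, -4, 1, 5.2], [0, -0.4, 6.7, 1, -4, 1, 5.2]],
  ],
)

```text
t: 19.07
tcp_pos: [0.4405, 0.0134, 0.0344]
tool_rot: [0.048, 0.997, 0.001, 0.057]
force: [-0.4, 2.2, 5.7]
finger_gap: 0.67
gripper_force: 86.2
```

```bash
python3 - <<'E'
from h import *
s=manip.sense();print(s["q"].round(2),s["tcp_pos"],R.from_quat(s["tool_rot"]).as_matrix().round(3)[:,2],s["force"])
go([.60,-.13,.22],tool(174.6,0))
E
```

```text
[-0.24  0.71  2.12  0.12  0.19 -1.83] [0.44052623 0.01344121 0.03441866] [ 0.114 -0.003 -0.994] [-0.37644454  2.22339543  5.73361526]
shift [-19.26 -12.59 -16.58] turn [ 0.4  6.5 -0.2] rows 7.0
```

Emit:
carry_out(
  targets=[
    [[-0.4, 0, -3.5, 0, 0, 0, 5.2], [-1, 0, -7, 0, 2, 0, 5.2], [-2, 0, -11, 0, 4, 0, 5.2], [-4, -2, -14, 0, 6.5, 0, 5.2], [-7, -4, -16.5, 0, 6.5, 0, 5.2], [-10, -7, -16.5, 0, 6.5, 0, 5.2], [-13, -9, -16.5, 0, 6.5, 0, 5.2], [-16, -11, -16.5, 0, 6.5, 0, 5.2], [-19, -12.6, -16.5, 0, 6.5, 0, 5.2], [-19, -12.6, -16.5, 0, 6.5, 0, 5.2], [-19, -12.6, -16.5, 0, 6.5, 0, 5.2]],
  ],
)

```text
t: 19.98
tcp_pos: [0.5976, -0.1312, 0.2165]
tool_rot: [0.049, 0.999, 0.004, -0.001]
force: [-1.6, 1.2, -5.3]
finger_gap: 0.671
gripper_force: 88.7
```

Emit:
carry_out(
  targets=[
    [[-0.5, 0, 0, 0, 7, 0, 5.2], [-1, 0, 0, 0, 14, 0, 5.2], [-1.5, 0, 0, 0, 21, 0, 5.2], [-2, 0, 0, 0, 28, 0, 5.2], [-2.5, 0, 0, 0, 35, 0, 5.2], [-2.5, 0, 0, 0, 42, 0, 5.2], [-2.5, 0, 0, 0, 49, 0, 5.2], [-2.5, 0, 1, 0, 55, 0, 5.2], [-2.5, 0, 2, 0, 61, 0, 5.2], [-2.5, 0, 3, 0, 67, 0, 5.2], [-2.5, 0, 4, 0, 72, 0, 5.2], [-2.5, 0, 5, 0, 72, 0, 5.2]],
  ],
)

```text
t: 20.98
tcp_pos: [0.6204, -0.1309, 0.1604]
tool_rot: [0.035, 0.805, 0.033, -0.591]
force: [-1.5, 0.5, -5.9]
finger_gap: 0.67
gripper_force: 89.2
```

```bash
python3 - <<'E'
from h import *
s=manip.sense();print(s["q"].round(2),s["tcp_pos"],R.from_quat(s["tool_rot"]).as_matrix().round(3).tolist(),s["force"])
for a in (70,76):go([.635,-.135,.12],tool(174.6,a))
E
```

```text
[-0.3   1.23  0.66 -0.32  2.49 -1.9 ] [ 0.62041577 -0.1309259   0.16043217] [[-0.299, 0.095, -0.95], [0.018, 0.995, 0.094], [0.954, 0.011, -0.299]] [-1.51016735  0.45672373 -5.89393997]
shift [-4.3  -0.31 -0.21] turn [ 0.2 -2.6  0.6] rows 2.0
shift [-4.3  -0.31 -0.21] turn [0.2 3.4 0.6] rows 2.0
```

Emit:
carry_out(
  targets=[
    [[-2, 0, 0, 0, 4, 0, 5.2], [-4, -0.3, 0, 0, 9, 0.5, 5.2], [-4.3, -0.3, 0, 0, 9, 0.5, 5.2], [-4.3, -0.3, 0, 0, 9, 0.5, 5.2]],
  ],
)

```text
t: 21.32
tcp_pos: [0.6328, -0.1352, 0.1203]
tool_rot: [0.036, 0.757, 0.033, -0.652]
force: [0.1, 0.3, -4.8]
finger_gap: 0.669
gripper_force: 89.2
```

```bash
python3 - <<'E'
from h import *
s=manip.sense();r=R.from_quat(s["tool_rot"]);print(s["q"].round(2),s["tcp_pos"],r.as_matrix().round(3).tolist(),s["force"])
go([.645,-.135,.085],r)
im=cams.snapshot("scene")
cv2.imwrite("pics/s4.png",cv2.resize(im[200:420,150:450,::-1],None,fx=2.6,fy=2.6))
E
```

```text
[-0.3   1.37  0.51 -0.42  2.64 -1.98] [ 0.63278265 -0.13523168  0.12030922] [[-0.147, 0.098, -0.984], [0.012, 0.995, 0.097], [0.989, 0.003, -0.147]] [ 0.09514089  0.32829284 -4.81951025]
shift [-3.67  0.13 -0.68] turn [0. 0. 0.] rows 1.0
```

View pics/s4.png

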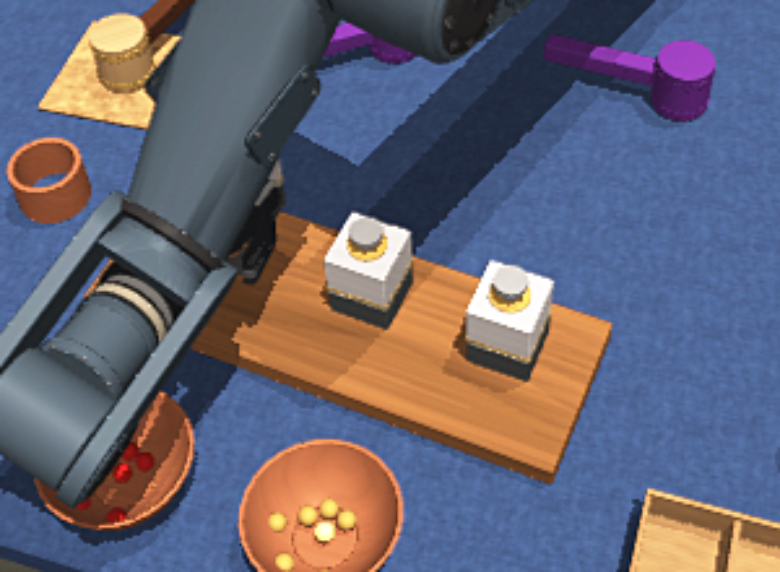

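```bash
python3 - <<'E'
from h import *
for z in (.11,.085):go([.635,-.196,z],tool(174.6,74))
E
```

```text
shift [-1.61 -6.02 -0.44] turn [ 0.3 -7.2 -0. ] rows 2.0
shift [-4.08 -6.02 -0.06] turn [ 0.3 -7.2 -0. ] rows 2.0
```

Emit:
carry_out(
  targets=[
    [[0, -2, 0, 0, -7, 0, 5.2], [0, -4, 0, 0, -7, 0, 5.2], [-0.5, -6, -0.4, 0, -7, 0, 5.2], [-1, -6, -0.4, 0, -7, 0, 5.2], [-2, -6, -0.3, 0, -7, 0, 5.2], [-3, -6, -0.2, 0, -7, 0, 5.2], [-4, -6, 0, 0, -7, 0, 5.2], [-4, -6, 0, 0, -7, 0, 5.2]],
  ],
)

```text
t: 22.03
tcp_pos: [0.6344, -0.1948, 0.0846]
tool_rot: [0.038, 0.796, 0.03, -0.603]
force: [0.2, 0.9, -5.3]
finger_gap: 0.665
gripper_force: 89.2
```

Emit:
carry_out(
  targets=[
    [[-0.4, 0, 0.1, 0, 0, 0, 5.2], [-0.4, 0, 0.1, 0, 0, 0, 5.2]],
  ],
)

```text
t: 22.2
tcp_pos: [0.6351, -0.1954, 0.0818]
tool_rot: [0.039, 0.797, 0.03, -0.603]
force: [0.3, 0.0, -5.0]
finger_gap: 0.673
gripper_force: 89.2
```

Emit:
carry_out(
  targets=[
    [[-0.3, 0, 0.1, 0, 0, 0, 5.2], [-0.3, 0, 0.1, 0, 0, 0, 5.2]],
  ],
)

```text
t: 22.37
tcp_pos: [0.6352, -0.196, 0.0793]
tool_rot: [0.039, 0.797, 0.03, -0.602]
force: [-0.1, -0.3, -5.1]
finger_gap: 0.672
gripper_force: 89.2
```

Emit:
carry_out(
  targets=[
    [[-0.3, 0, 0.1, 0, 0, 0, 5.2], [-0.3, 0, 0.1, 0, 0, 0, 5.2]],
  ],
)

```text
t: 22.53
tcp_pos: [0.635, -0.1962, 0.0765]
tool_rot: [0.04, 0.797, 0.03, -0.602]
force: [0.4, 0.4, -4.5]
finger_gap: 0.673
gripper_force: 89.4
```

Emit:
carry_out(
  targets=[
    [[-0.2, 0, 0.06, 0, 0, 0, 5.2], [-0.2, 0, 0.06, 0, 0, 0, 5.2]],
  ],
)

```text
t: 22.7
tcp_pos: [0.6352, -0.1962, 0.0762]
tool_rot: [0.04, 0.797, 0.03, -0.602]
force: [0.2, -0.3, 1.9]
finger_gap: 0.666
gripper_force: 89.5
```

Emit:
carry_out(
  targets=[
    [[-0.2, 0, 0.06, 0, 0, 0, 5.2], [-0.2, 0, 0.06, 0, 0, 0, 5.2]],
  ],
)

```text
t: 22.87
tcp_pos: [0.6353, -0.1962, 0.0761]
tool_rot: [0.041, 0.796, 0.029, -0.603]
force: [0.9, -1.2, 5.6]
finger_gap: 0.669
gripper_force: 89.7
```

Emit:
carry_out(
  targets=[
    [[-0.2, 0, 0.06, 0, 0, 0, 5.2], [-0.2, 0, 0.06, 0, 0, 0, 5.2]],
  ],
)

```text
t: 23.03
tcp_pos: [0.6355, -0.1961, 0.0759]
tool_rot: [0.042, 0.796, 0.029, -0.604]
force: [0.3, -1.6, 10.5]
finger_gap: 0.671
gripper_force: 89.9
```

Emit:
carry_out(
  targets=[
    [[0, 0, 0, 0, 0, 0, 8.5], [0, 0, 0, 0, 0, 0, 8.5], [0, 0, 0, 0, 0, 0, 8.5], [0, 0, 0, 0, 0, 0, 8.5], [0.3, 0, -1, 0, 0, 0, 8.5], [1, 0, -2, 0, 0, 0, 8.5], [4, 0, -3, 0, 0, 0, 8.5], [8, 0, -3, 0, 0, 0, 8.5], [12, 0, -3, 0, 0, 0, 8.5], [15, 0, -3, 0, 0, 0, 8.5], [15, 0, -3, 0, -7, 0, 8.5], [15, 0, -3, 0, -14, 0, 8.5]],
  ],
)

```text
t: 24.03
tcp_pos: [0.6233, -0.1948, 0.223]
tool_rot: [0.043, 0.866, 0.025, -0.497]
force: [0.6, 0.2, -0.7]
finger_gap: 0.993
gripper_force: 0.0
```

```bash
python3 - <<'E'
from h import *
s=manip.sense();r=R.from_quat(s["tool_rot"]);print(s["q"].round(2),s["tcp_pos"],r.as_matrix().round(3)[:,2])
go([.52,-.25,.25],tool(174,0))
E
```

```text
[-0.37  1.08  0.68 -0.34  2.37 -1.96] [ 0.62326954 -0.19477592  0.22302769] [-0.859  0.086 -0.504]
shift [ 7.23 -6.52  7.04] turn [ -0.2 -59.7   0.2] rows 9.0
```

Emit:
carry_out(
  targets=[
    [[2, -1, 0, 0, -7, 0, 8.5], [3, -2, 0, 0, -14, 0, 8.5], [4, -3, 1, 0, -21, 0, 8.5], [5, -4, 2, 0, -28, 0, 8.5], [6, -5, 3, 0, -35, 0, 8.5], [7, -6, 4, 0, -42, 0, 8.5], [7, -6.5, 5, 0, -49, 0, 8.5], [7, -6.5, 6, 0, -55, 0, 8.5], [7, -6.5, 7, 0, -60, 0, 8.5], [7, -6.5, 7, 0, -60, 0, 8.5]],
  ],
)

```text
t: 24.87
tcp_pos: [0.5151, -0.2476, 0.2477]
tool_rot: [0.051, 0.999, 0.002, -0.004]
force: [-2.3, 1.8, -0.2]
finger_gap: 0.999
gripper_force: 0.0
```

```bash
python3 - <<'E'
from h import *
go([.379,-.3515,.16],tool(165.8,0))
E
```

```text
shift [ 12.41 -11.75   8.82] turn [ 0.2 -0.5  8.4] rows 5.0
```

Emit:
carry_out(
  targets=[
    [[3, -3, 2, 0, 0, 4, 8.5], [6, -6, 4, 0, 0, 8.4, 8.5], [9, -9, 6, 0, 0, 8.4, 8.5], [12.4, -11.7, 8.8, 0, 0, 8.4, 8.5], [12.4, -11.7, 8.8, 0, 0, 8.4, 8.5], [12.4, -11.7, 8.8, 0, 0, 8.4, 8.5], [12.4, -11.7, 8.8, 0, 0, 8.4, 8.5]],
  ],
)

```text
t: 25.45
tcp_pos: [0.386, -0.3555, 0.1601]
tool_rot: [0.124, 0.992, 0.001, -0.002]
force: [0.8, 0.6, -0.3]
finger_gap: 0.996
gripper_force: 0.0
```

```bash
python3 - <<'E'
from h import *
s=manip.sense();print(s["q"].round(2),s["tcp_pos"])
i=cams.camera_info("wrist");np.savez("w4.npz",K=i["K"],T=i["T"])
w=cams.snapshot("wrist");t=cams.snapshot("top");cv2.imwrite("pics/raw_t4.png",t[:,:,::-1])
out=np.zeros((600,800,3),np.uint8); out[:360,:480]=cv2.resize(w,(480,360)) 
out[360:600,:800]=cv2.resize(t[120:240,230:430],None,fx=4,fy=4,interpolation=cv2.INTER_CUBIC)[120:360]
out[:300,480:800]=cv2.resize(t[200:325,440:540],None,fx=2.4,fy=2.4)[:300].repeat(1,0)[:, :320] if False else cv2.resize(t[200:325,440:540],(320,300))
cv2.imwrite("pics/w4.png",out[:,:,::-1])
E
```

```text
[-0.96  0.53  1.77 -0.    0.85 -2.28] [ 0.38604015 -0.35547461  0.16013457]
```

View pics/w4.png

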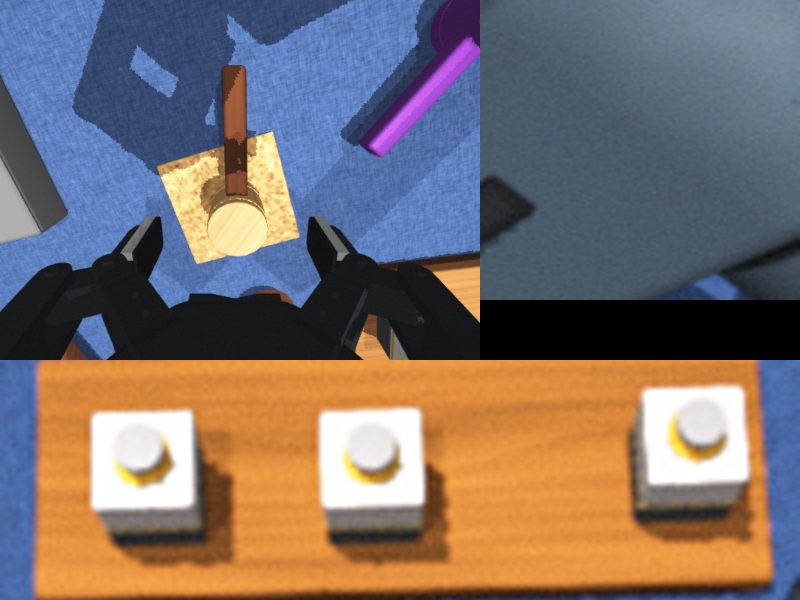

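```bash
python3 - <<'E'
from h import *
i=np.load("w4.npz"); h=ray(i,316,304,.07); e=ray(i,312,89,.052); d=e-h
print("head",h,"end",e,np.linalg.norm(d[:2]),np.degrees(np.arctan2(d[1],d[0])))
t=cams.camera_info("top")
for x,y in[(139,447),(371,447),(699,423)]: print("pin",ray(t,230+x/4,120+(y-240)/4,.125).round(4))
g=np.array([.434-.0533,-.3655+.0135,.040]); print(g); go(g,tool(165.8,0))
E
```

```text
head [ 0.4312356  -0.36598689  0.07      ] end [ 0.28970526 -0.33300399  0.052     ] 0.14532277596526977 166.88165805339858
pin [0.6625 0.1243 0.125 ]
pin [ 0.6451 -0.0073  0.125 ]
pin [ 0.6349 -0.1959  0.125 ]
[ 0.3807 -0.352   0.04  ]
shift [ 0.73  0.13 12.13] turn [-0.1 -0.1  0.2] rows 3.0
```

Emit:
carry_out(
  targets=[
    [[0.9, 0.15, 4, 0, 0, -0.5, 8.5], [0.9, 0.15, 8, 0, 0, -0.5, 6.5], [0.9, 0.15, 11, 0, 0, -0.5, 5], [0.9, 0.15, 12.1, 0, 0, -0.5, 4], [0.9, 0.15, 12.1, 0, 0, -0.5, 1.5], [0.9, 0.15, 12.1, 0, 0, -0.5, 1.5], [0.9, 0.15, 12.1, 0, 0, -0.5, 1.5], [0.9, 0.15, 12.1, 0, 0, -0.5, 1.5], [0.9, 0.15, 12.1, 0, 0, -0.5, 1.5], [0.9, 0.15, 12.1, 0, 0, -0.5, 1.5], [0.9, 0.15, 12.1, 0, 0, -0.5, 1.5], [0.9, 0.15, 12.1, 0, 0, -0.5, 1.5]],
  ],
  force=120,
)

```text
t: 26.55
tcp_pos: [0.3779, -0.3512, 0.041]
tool_rot: [0.118, 0.993, -0.001, -0.0]
force: [0.2, 1.2, 6.7]
finger_gap: 0.237
gripper_force: 118.3
```

Emit:
carry_out(
  targets=[
    [[0, 0, -0.5, 0, 0, 0, 1.5], [0, 0, -3, 0, 0, 0, 1.5], [0, 0, -7, 0, 0, 0, 1.5], [0, 0, -11, 0, 0, 0, 1.5], [0, 0, -15, 0, 0, 0, 1.5], [0, 0, -19, 0, 0, 0, 1.5], [0, 0, -19, 0, 0, 0, 1.5]],
  ],
)

```text
t: 27.13
tcp_pos: [0.3804, -0.3543, 0.2374]
tool_rot: [0.118, 0.993, -0.006, 0.004]
force: [1.4, -2.2, -2.6]
finger_gap: 0.238
gripper_force: 118.6
```

```bash
python3 - <<'E'
from h import *
s=manip.sense();print(s["q"].round(2),s["tcp_pos"],s["finger_gap"])
# head rel grip: 55mm opposite tool x heading
for pin in [(.635,-.196),(.645,-.007),(.6645,.124)]:
    hd=np.radians(174); go([pin[0]+.055*np.cos(hd),pin[1]+.055*np.sin(hd),.19],tool(174,0))
E
```

```text
[-0.96  0.4   1.72 -0.    1.01 -2.3 ] [ 0.38040813 -0.35425593  0.23740199] 0.23757265046669657
shift [-15.54  20.68   4.66] turn [-0.7  0.5 -7.6] rows 7.0
shift [-12.08  39.29   4.43] turn [-0.7  0.5 -7.6] rows 10.0
shift [-10.9   52.48   4.27] turn [-0.7  0.5 -7.6] rows 13.0
```

Emit:
carry_out(
  targets=[
    [[-2, 3, 0, 0, 0, -1, 1.5], [-4, 6, 0, 0, 0, -2, 1.5], [-6, 9, 0, 0, 0, -3, 1.5], [-8, 12, 0, 0, 0, -4, 1.5], [-11, 15, 1, 0, 0, -5, 1.5], [-13, 18, 2, 0, 0, -6, 1.5], [-15, 20.7, 3, 0, 0, -7.6, 1.5], [-15.5, 20.7, 4.6, 0, 0, -7.6, 1.5], [-15.5, 20.7, 4.6, 0, 0, -7.6, 1.5], [-15.5, 20.7, 4.6, 0, 0, -7.6, 1.5]],
  ],
)

```text
t: 27.97
tcp_pos: [0.5752, -0.1849, 0.1813]
tool_rot: [0.052, 0.999, 0.001, -0.004]
force: [-1.2, -0.0, -3.6]
finger_gap: 0.238
gripper_force: 118.4
```

```bash
python3 - <<'E'
from h import *
s=manip.sense();print(s["tcp_pos"],R.from_quat(s["tool_rot"]).as_matrix().round(3)[:,2])
s=cams.snapshot("scene");cv2.imwrite("pics/s5.png",cv2.resize(s[180:380,170:400,::-1],None,fx=3,fy=3,interpolation=cv2.INTER_CUBIC))
hd=np.radians(174);go([.635+.055*np.cos(hd),-.196+.055*np.sin(hd),.165],tool(174,0))
E
```

```text
[ 0.57524447 -0.18489685  0.18133994] [-0.008  0.002 -1.   ]
shift [-0.53 -0.4   1.75] turn [ 0.  -0.3  0. ] rows 1.0
```

View pics/s5.png

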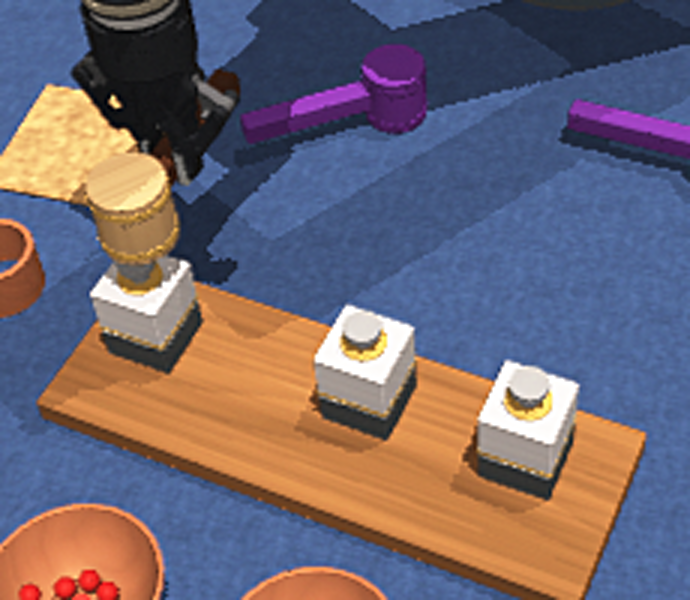

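Emit:
carry_out(
  targets=[
    [[-0.4, -0.3, 0.5, 0, 0, 0, 1.5], [-0.4, -0.3, 1, 0, 0, 0, 1.5], [-0.4, -0.3, 1.5, 0, 0, 0, 1.5], [-0.4, -0.3, 2, 0, 0, 0, 1.5], [-0.4, -0.3, 2, 0, 0, 0, 1.5]],
  ],
)

```text
t: 28.43
tcp_pos: [0.5796, -0.1893, 0.1625]
tool_rot: [0.053, 0.999, 0.001, -0.002]
force: [0.2, 0.1, -4.3]
finger_gap: 0.239
gripper_force: 118.5
```

Emit:
carry_out(
  targets=[
    [[0, 0, 0.25, 0, 0, 0, 1.5], [0, 0, 0.5, 0, 0, 0, 1.5], [0, 0, 0.5, 0, 0, 0, 1.5]],
  ],
)

```text
t: 28.68
tcp_pos: [0.5806, -0.1895, 0.159]
tool_rot: [0.052, 0.999, -0.0, -0.001]
force: [-1.8, 0.4, -1.4]
finger_gap: 0.238
gripper_force: 119.2
```

Emit:
carry_out(
  targets=[
    [[0, 0, 0.25, 0, 0, 0, 1.5], [0, 0, 0.5, 0, 0, 0, 1.5], [0, 0, 0.5, 0, 0, 0, 1.5]],
  ],
)

```text
t: 28.93
tcp_pos: [0.5806, -0.1895, 0.1537]
tool_rot: [0.052, 0.999, -0.0, -0.001]
force: [-2.2, -0.6, 2.0]
finger_gap: 0.237
gripper_force: 119.4
```

Emit:
carry_out(
  targets=[
    [[0, 0, 0.25, 0, 0, 0, 1.5], [0, 0, 0.5, 0, 0, 0, 1.5], [0, 0, 0.5, 0, 0, 0, 1.5]],
  ],
)

```text
t: 29.18
tcp_pos: [0.5807, -0.1895, 0.15]
tool_rot: [0.052, 0.999, -0.0, -0.001]
force: [-5.7, 0.2, 10.2]
finger_gap: 0.237
gripper_force: 120.9
```

Emit:
carry_out(
  targets=[
    [[0, 0, 0.2, 0, 0, 0, 1.5], [0, 0, 0.4, 0, 0, 0, 1.5], [0, 0, 0.4, 0, 0, 0, 1.5]],
  ],
)

```text
t: 29.43
tcp_pos: [0.5806, -0.1896, 0.1493]
tool_rot: [0.052, 0.999, -0.001, -0.0]
force: [-11.7, 3.0, 27.1]
finger_gap: 0.234
gripper_force: 123.5
```

Emit:
carry_out(
  targets=[
    [[0, 0, 0.2, 0, 0, 0, 1.5], [0, 0, 0.4, 0, 0, 0, 1.5], [0, 0, 0.4, 0, 0, 0, 1.5]],
  ],
)

```text
t: 29.68
tcp_pos: [0.5801, -0.1898, 0.1476]
tool_rot: [0.052, 0.999, -0.001, -0.0]
force: [-18.1, 2.7, 40.0]
finger_gap: 0.238
gripper_force: 126.1
```

Emit:
carry_out(
  targets=[
    [[0, 0, -1, 0, 0, 0, 1.5], [0, 0, -3, 0, 0, 0, 1.5], [0, 0, -5, 0, 0, 0, 1.5], [0, 0, -5, 0, 0, 0, 1.5]],
  ],
)

```text
t: 30.02
tcp_pos: [0.5835, -0.1902, 0.1935]
tool_rot: [0.052, 0.999, -0.002, 0.003]
force: [0.2, -0.9, -2.6]
finger_gap: 0.237
gripper_force: 119.5
```

```bash
python3 - <<'E'
from h import *
hd=np.radians(174)
for pin in[(.645,-.007),(.6645,.124)]: go([pin[0]+.055*np.cos(hd),pin[1]+.055*np.sin(hd),.18],tool(174,0))
print(manip.sense()["tcp_pos"])
E
```

```text
shift [ 1.3  18.87  1.29] turn [-0.2  0.4  0. ] rows 5.0
shift [ 0.72 32.1   1.26] turn [-0.2  0.4  0. ] rows 8.0
[ 0.58353893 -0.19024909  0.19353351]
```

Emit:
carry_out(
  targets=[
    [[0.2, 3, 0, 0, 0, 0, 1.5], [0.4, 6, 0, 0, 0, 0, 1.5], [0.6, 9, 0, 0, 0, 0, 1.5], [0.8, 12, 0, 0, 0, 0, 1.5], [1, 15, 0, 0, 0, 0, 1.5], [1.1, 18, 0, 0, 0, 0, 1.5], [1.1, 18.8, 0.6, 0, 0, 0, 1.5], [1.1, 18.8, 1.2, 0, 0, 0, 1.5], [1.1, 18.8, 1.8, 0, 0, 0, 1.5], [1.1, 18.8, 2.4, 0, 0, 0, 1.5], [1.1, 18.8, 3, 0, 0, 0, 1.5], [1.1, 18.8, 3, 0, 0, 0, 1.5]],
  ],
)

```text
t: 31.02
tcp_pos: [0.5888, -0.0025, 0.1588]
tool_rot: [0.053, 0.999, 0.0, -0.002]
force: [0.5, 0.5, -3.1]
finger_gap: 0.239
gripper_force: 119.6
```

Emit:
carry_out(
  targets=[
    [[0, 0, 0.25, 0, 0, 0, 1.5], [0, 0, 0.5, 0, 0, 0, 1.5], [0, 0, 0.5, 0, 0, 0, 1.5]],
  ],
)

```text
t: 31.27
tcp_pos: [0.5894, -0.0021, 0.156]
tool_rot: [0.052, 0.999, -0.0, -0.001]
force: [-0.8, -1.0, -1.8]
finger_gap: 0.238
gripper_force: 119.8
```

Emit:
carry_out(
  targets=[
    [[0, 0, 0.25, 0, 0, 0, 1.5], [0, 0, 0.5, 0, 0, 0, 1.5], [0, 0, 0.5, 0, 0, 0, 1.5]],
  ],
)

```text
t: 31.52
tcp_pos: [0.5895, -0.0017, 0.1508]
tool_rot: [0.052, 0.999, -0.001, -0.001]
force: [-2.6, -3.2, 3.1]
finger_gap: 0.236
gripper_force: 120.4
```

Emit:
carry_out(
  targets=[
    [[0, 0, 0.25, 0, 0, 0, 1.5], [0, 0, 0.5, 0, 0, 0, 1.5], [0, 0, 0.5, 0, 0, 0, 1.5]],
  ],
)

```text
t: 31.77
tcp_pos: [0.5894, -0.0018, 0.1482]
tool_rot: [0.052, 0.999, -0.001, -0.0]
force: [-8.0, -2.8, 16.9]
finger_gap: 0.235
gripper_force: 122.8
```

Emit:
carry_out(
  targets=[
    [[0, 0, 0.2, 0, 0, 0, 1.5], [0, 0, 0.4, 0, 0, 0, 1.5], [0, 0, 0.4, 0, 0, 0, 1.5]],
  ],
)

```text
t: 32.02
tcp_pos: [0.5893, -0.0018, 0.1475]
tool_rot: [0.052, 0.999, -0.001, 0.0]
force: [-16.4, -3.6, 35.0]
finger_gap: 0.235
gripper_force: 125.5
```

Emit:
carry_out(
  targets=[
    [[0, 0, 0.2, 0, 0, 0, 1.5], [0, 0, 0.3, 0, 0, 0, 1.5], [0, 0, 0.3, 0, 0, 0, 1.5]],
  ],
)

```text
t: 32.27
tcp_pos: [0.5886, -0.0013, 0.1457]
tool_rot: [0.052, 0.999, -0.001, 0.0]
force: [-20.1, -2.1, 43.1]
finger_gap: 0.235
gripper_force: 127.4
```

Emit:
carry_out(
  targets=[
    [[0, 0, -1, 0, 0, 0, 1.5], [0, 0, -3, 0, 0, 0, 1.5], [0, 0, -5, 0, 0, 0, 1.5], [0, 0, -5, 0, 0, 0, 1.5], [0, 0, -5, 0, 0, 0, 1.5]],
  ],
)

```text
t: 32.68
tcp_pos: [0.59, -0.0007, 0.1885]
tool_rot: [0.052, 0.999, 0.0, 0.0]
force: [-0.9, -0.0, -4.2]
finger_gap: 0.232
gripper_force: 120.3
```

```bash
python3 - <<'E'
from h import *
hd=np.radians(174)
for pin in[(.6645,.124)]: go([pin[0]+.055*np.cos(hd),pin[1]+.055*np.sin(hd),.18],tool(174,0))
s=manip.sense();print(s["tcp_pos"],s["q"].round(2))
E
```

```text
shift [-0.61 13.18  0.86] turn [0. 0. 0.] rows 4.0
[ 0.5900445  -0.00070819  0.18854013] [-0.19  0.56  1.58  0.    1.   -1.66]
```

Emit:
carry_out(
  targets=[
    [[-0.2, 3, 0, 0, 0, 0, 1.5], [-0.3, 6, 0, 0, 0, 0, 1.5], [-0.5, 9, 0, 0, 0, 0, 1.5], [-0.6, 12, 0, 0, 0, 0, 1.5], [-0.6, 13.2, 0, 0, 0, 0, 1.5], [-0.6, 13.2, 0.8, 0, 0, 0, 1.5], [-0.6, 13.2, 1.6, 0, 0, 0, 1.5], [-0.6, 13.2, 2.4, 0, 0, 0, 1.5], [-0.6, 13.2, 2.8, 0, 0, 0, 1.5], [-0.6, 13.2, 2.8, 0, 0, 0, 1.5]],
  ],
)

```text
t: 33.52
tcp_pos: [0.6079, 0.1283, 0.1586]
tool_rot: [0.053, 0.999, -0.0, -0.003]
force: [-0.7, -0.1, -3.5]
finger_gap: 0.239
gripper_force: 120.5
```

Emit:
carry_out(
  targets=[
    [[0, 0, 0.25, 0, 0, 0, 1.5], [0, 0, 0.5, 0, 0, 0, 1.5], [0, 0, 0.5, 0, 0, 0, 1.5]],
  ],
)

```text
t: 33.77
tcp_pos: [0.6092, 0.1286, 0.156]
tool_rot: [0.052, 0.999, -0.0, -0.001]
force: [-1.3, -0.2, -1.5]
finger_gap: 0.239
gripper_force: 120.7
```

Emit:
carry_out(
  targets=[
    [[0, 0, 0.25, 0, 0, 0, 1.5], [0, 0, 0.5, 0, 0, 0, 1.5], [0, 0, 0.5, 0, 0, 0, 1.5]],
  ],
)

```text
t: 34.02
tcp_pos: [0.6093, 0.1289, 0.1509]
tool_rot: [0.052, 0.999, -0.0, -0.0]
force: [-1.8, -2.9, 3.1]
finger_gap: 0.237
gripper_force: 121.2
```

Emit:
carry_out(
  targets=[
    [[0, 0, 0.25, 0, 0, 0, 1.5], [0, 0, 0.5, 0, 0, 0, 1.5], [0, 0, 0.5, 0, 0, 0, 1.5]],
  ],
)

```text
t: 34.27
tcp_pos: [0.6093, 0.129, 0.1473]
tool_rot: [0.052, 0.999, -0.001, -0.0]
force: [-6.9, -3.9, 10.9]
finger_gap: 0.232
gripper_force: 122.7
```

Emit:
carry_out(
  targets=[
    [[0, 0, 0.2, 0, 0, 0, 1.5], [0, 0, 0.4, 0, 0, 0, 1.5], [0, 0, 0.4, 0, 0, 0, 1.5]],
  ],
)

```text
t: 34.52
tcp_pos: [0.6091, 0.129, 0.1466]
tool_rot: [0.052, 0.999, -0.001, 0.0]
force: [-12.5, -4.4, 28.7]
finger_gap: 0.241
gripper_force: 125.3
```

Emit:
carry_out(
  targets=[
    [[0, 0, 0.2, 0, 0, 0, 1.5], [0, 0, 0.4, 0, 0, 0, 1.5], [0, 0, 0.4, 0, 0, 0, 1.5]],
  ],
)

```text
t: 34.77
tcp_pos: [0.6084, 0.1292, 0.1449]
tool_rot: [0.052, 0.999, -0.001, 0.0]
force: [-19.1, -6.0, 40.7]
finger_gap: 0.237
gripper_force: 128.0
```

Emit:
carry_out(
  targets=[
    [[0, 0, -1, 0, 0, 0, 1.5], [0, 0, -3, 0, 0, 0, 1.5], [0, 0, -6, 0, 0, 0, 1.5], [0, 0, -9, 0, 0, 0, 1.5], [0, 0, -9, 0, 0, 0, 1.5]],
  ],
)

```text
t: 35.18
tcp_pos: [0.6132, 0.1305, 0.2328]
tool_rot: [0.052, 0.999, 0.001, 0.005]
force: [2.8, 0.2, -2.0]
finger_gap: 0.233
gripper_force: 121.5
```

```bash
python3 - <<'E'
from h import *
# head target = pad centre ~(.430,-.373), mallet heading 165.8
hd=np.radians(165.8)
g=[.431+.055*np.cos(hd),-.370+.055*np.sin(hd),.18]; print(g); go(g,tool(165.8,0))
g2=[.56,-.10,.23]; go(g2,tool(165.8,0)); print(manip.sense()["tcp_pos"])
cv2.imwrite("pics/raw_s6.png",cams.snapshot("scene")[:,:,::-1])
E
```

```text
[np.float64(0.37768050575576734), np.float64(-0.35650809377666587), 0.18]
shift [ 18.44 -50.9    4.94] turn [0.2 0.6 8.3] rows 14.0
shift [  2.91 -23.48   0.18] turn [0.2 0.6 8.3] rows 6.0
[0.61324587 0.13052392 0.2328177 ]
```

```bash
python3 - <<'E'
import cv2
s=cv2.imread("pics/raw_s6.png");cv2.imwrite("pics/s6.png",cv2.resize(s[170:370,180:430],None,fx=3,fy=3,interpolation=cv2.INTER_CUBIC))
E
```

```text
(no output)
```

View pics/s6.png

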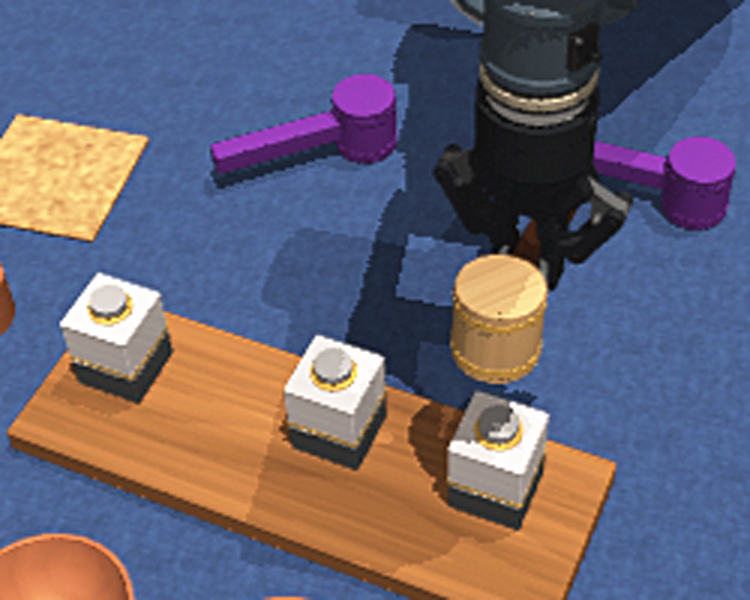

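Emit:
carry_out(
  targets=[
    [[1, -4, 0, 0, 0, 0, 1.5], [3, -8, 0, 0, 0, 0, 1.5], [5, -12, 0, 0, 0, 0, 1.5], [7, -16, 0, 0, 0, 0, 1.5], [9, -20, 0, 0, 0, 2, 1.5], [11, -24, 0, 0, 0, 3, 1.5], [13, -28, 0, 0, 0, 4, 1.5], [15, -32, 0, 0, 0, 5, 1.5], [16, -36, 0, 0, 0, 6, 1.5], [17, -40, 0, 0, 0, 7, 1.5], [18, -44, 0, 0, 0, 8.3, 1.5], [18.4, -48, 0, 0, 0, 8.3, 1.5]],
  ],
)

```text
t: 36.23
tcp_pos: [0.3785, -0.3113, 0.2257]
tool_rot: [0.125, 0.992, 0.002, -0.003]
force: [0.9, 0.9, -3.8]
finger_gap: 0.238
gripper_force: 121.1
```

Emit:
carry_out(
  targets=[
    [[0, -3, 0, 0, 0, 0, 1.5], [0, -3, 0, 0, 0, 0, 1.5], [0, -3, 0, 0, 0, 0, 1.5], [0, -3, 0, 0, 0, 0, 1.5]],
  ],
)

```text
t: 36.57
tcp_pos: [0.3726, -0.3389, 0.2259]
tool_rot: [0.125, 0.992, 0.002, -0.002]
force: [0.3, 0.3, -3.5]
finger_gap: 0.238
gripper_force: 121.2
```

```bash
python3 - <<'E'
from h import *
go([.3777,-.3565,.05],tool(165.8,0)); print(manip.sense()["tcp_pos"])
E
```

```text
shift [-1.02 -1.64 17.58] turn [ 0.2 -0.3 -0.1] rows 5.0
[ 0.37258019 -0.33885655  0.22594676]
```

Emit:
carry_out(
  targets=[
    [[-1, -1.6, 3, 0, 0, 0, 1.5], [-1, -1.6, 6, 0, 0, 0, 1.5], [-1, -1.6, 9, 0, 0, 0, 1.5], [-1, -1.6, 12, 0, 0, 0, 1.5], [-1, -1.6, 15, 0, 0, 0, 1.5], [-1, -1.6, 17, 0, 0, 0, 1.5], [-1, -1.6, 17.6, 0, 0, 0, 1.5], [-1, -1.6, 17.6, 0, 0, 0, 1.5]],
  ],
)

```text
t: 37.23
tcp_pos: [0.3784, -0.3556, 0.0501]
tool_rot: [0.123, 0.992, 0.002, -0.003]
force: [0.2, -0.1, -2.4]
finger_gap: 0.237
gripper_force: 121.1
```

Emit:
carry_out(
  targets=[
    [[0, 0, 0.3, 0, 0, 0, 1.5], [0, 0, 0.6, 0, 0, 0, 1.5], [0, 0, 0.6, 0, 0, 0, 1.5]],
  ],
)

```text
t: 37.48
tcp_pos: [0.3793, -0.3586, 0.0468]
tool_rot: [0.124, 0.992, -0.001, -0.0]
force: [0.8, -0.1, -3.7]
finger_gap: 0.238
gripper_force: 121.1
```

Emit:
carry_out(
  targets=[
    [[0, 0, 0.2, 0, 0, 0, 1.5], [0, 0, 0.4, 0, 0, 0, 1.5], [0, 0, 0.4, 0, 0, 0, 1.5]],
  ],
)

```text
t: 37.73
tcp_pos: [0.3788, -0.3585, 0.0423]
tool_rot: [0.124, 0.992, -0.0, -0.001]
force: [-0.3, -0.5, -3.0]
finger_gap: 0.24
gripper_force: 121.1
```

Emit:
carry_out(
  targets=[
    [[0, 0, 0.2, 0, 0, 0, 1.5], [0, 0, 0.3, 0, 0, 0, 1.5], [0, 0, 0.3, 0, 0, 0, 1.5]],
  ],
)

```text
t: 37.98
tcp_pos: [0.3786, -0.3583, 0.0388]
tool_rot: [0.124, 0.992, 0.0, -0.001]
force: [0.4, -0.4, -2.9]
finger_gap: 0.234
gripper_force: 121.1
```

Emit:
carry_out(
  targets=[
    [[0, 0, 0.2, 0, 0, 0, 1.5], [0, 0, 0.2, 0, 0, 0, 1.5]],
  ],
)

```text
t: 38.15
tcp_pos: [0.3786, -0.3584, 0.038]
tool_rot: [0.124, 0.992, -0.0, -0.001]
force: [-1.1, 0.7, 6.9]
finger_gap: 0.236
gripper_force: 123.0
```

Contact. I release gently, rise clear and look.

Emit:
carry_out(
  targets=[
    [[0, 0, 0, 0, 0, 0, 2.2], [0, 0, 0, 0, 0, 0, 2.6], [0, 0, 0, 0, 0, 0, 3.5], [0, 0, 0, 0, 0, 0, 5], [0, 0, 0, 0, 0, 0, 6], [0, 0, 0, 0, 0, 0, 6], [0, 0, -1, 0, 0, 0, 6], [0, 0, -4, 0, 0, 0, 6], [0, 0, -8, 0, 0, 0, 6], [0, 0, -12, 0, 0, 0, 6], [0, 0, -16, 0, 0, 0, 6], [0, 0, -20, 0, 0, 0, 6]],
  ],
)

```text
t: 39.15
tcp_pos: [0.3787, -0.3577, 0.2395]
tool_rot: [0.124, 0.992, -0.0, -0.001]
force: [1.1, -1.4, -0.6]
finger_gap: 0.701
gripper_force: 0.0
```

Emit:
carry_out(
  targets=[
    [[3, 3, -2, 0, 0, 0, 6], [6, 6, -4, 0, 0, 0, 6], [8, 9, -4, 0, 0, 0, 6], [8, 12, -4, 0, 0, 0, 6], [8, 12, -4, 0, 0, 0, 6], [8, 12, -4, 0, 0, 0, 6]],
  ],
)

```text
t: 39.65
tcp_pos: [0.3309, -0.2206, 0.278]
tool_rot: [0.123, 0.992, -0.001, -0.0]
force: [0.9, -0.6, -0.1]
finger_gap: 0.703
gripper_force: 0.0
```

```bash
python3 - <<'E'
from h import *
t=cams.snapshot("top");s=cams.snapshot("scene")
out=np.zeros((600,800,3),np.uint8)
out[:280,:800]=cv2.resize(t[130:270,130:530],(800,280),interpolation=cv2.INTER_CUBIC)
out[290:590,:600]=cv2.resize(s[170:370,80:480],(600,300),interpolation=cv2.INTER_CUBIC)
cv2.imwrite("pics/f.png",out[:,:,::-1])
E
```

```text
(no output)
```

View pics/f.png

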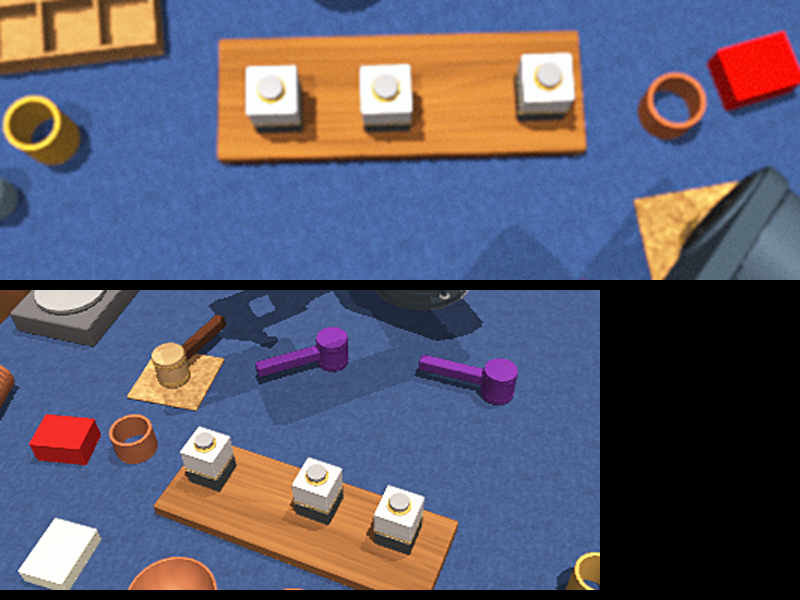

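```bash
python3 -c "
from station import sign_off
print(sign_off())"
```

```text
the job is handed in; nothing more can be done
None
```

The job is handed in: the three blocks present stand upright on the board with their pins driven home by the mallet, the mallet is back on its head on the cork pad, and the bystanders I could see in the last picture are where they started. `sign_off` returned no verdict. I judged pins and mallet by press force and pictures.

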